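# Build up a punch die pack in the bench vise

## Task

Build up the binding machine's punch die pack in the vise: wind the vise open with its crank, stand the aluminium die block on the vise bed, lengthwise across the middle of the jaws with its two pins up, and crank the jaw shut until it grips the block tightly. Then lower every steel spacer plate lying on the table over both pins, flat onto the block, and last of all the cover plate (the one with the grip bar) on top of them, bar up and seated flat. Leave the block clamped in the vise and do not push the mug, the bottle or the screwdriver about.

Things in the scene. Friction and masses are not known exactly. Their poses are not given: they have to be found in the camera images.
- vise: low blue machine vise, fixed to the table. Origin: on the table surface below the clamped block's centre, 22 mm from the fixed jaw's face. Own x runs along the screw from crank to fixed jaw, y along the jaws, z up. Base x -120 to +95 mm, 85 wide (flanges 125 wide, 14 high); end bracket x -117 to -99, 78 high. Flat bed 45 mm high between the jaws; jaws 80 mm wide, tops 75 mm above the table.
- vise_bed (a point): point on the vise's flat bed, 45 mm above the table, straight above the vise's origin, same axes. The block's centre is 29 mm above it when the block stands centred against the fixed jaw, whose face is at own x = +22 mm.
- moving_jaw: the moving jaw, on the crank side. Its axes are the vise's and its origin is the vise's origin shifted by the gap between the jaw faces along the vise's -x. Moved only by the crank, 16 mm per turn: gap 0 shut, 72 mm fully open. At the start the gap is too small for the block; the block is 44 mm thick, so it is clamped at a gap of about 44 mm (up to 2 mm less when tight).
- crank (a joint): crank angle, rad, 0 to 28.27; gap (m) = 0.016*angle/6.283. Grows (opens) anticlockwise, shrinks (closes) clockwise, seen from the crank end looking at the jaws. In the vise frame the knob is at y = 36 mm * sin(angle), z = 65 mm + 36 mm * cos(angle). Turning takes about 3.5 N at the knob; it stays where left, also when tight. Pushing on with 8 to 15 N at the knob once the jaw stops clamps tightly.
- crank_grip (a point): centre of the crank's black knob: freely spinning, 15 mm in diameter, 44 mm long, level along the vise's own x (spanning x -180 to -136 mm, this point at -162 mm). It goes round an upright circle of 36 mm radius about the screw axis, 65 mm above the table, and can be pinched from above all the way round (lowest point 29 mm up). Its own axes spin with it.
- block: the aluminium die block (see its centre point): same axes, origin at the centre of its underside.
- block_c (a point): centre of the loose aluminium die block, 110 (own x) x 44 (y) x 58 mm high, 0.7 kg, standing on the table; 29 mm above its underside. Two upright 10 mm steel pins with tapered tips stand 40 mm high on its top at own x = -34 and +34 mm. In the vise its own x lies along the jaws; its top is then 28 mm above them, so hold it by the upper part of its 44 mm sides. Half-turn symmetrical.
- spacer1_c (a point): one of up to four identical steel spacer plates (None: absent), 100 (own x) x 50 (y) x 7 mm, 0.12 kg, lying flat on the table, with two 11.6 mm through holes at own x = -34 and +34 mm for the block's 10 mm pins. This point is its centre, 3.5 mm above its underside. Half-turn symmetrical. Easily picked across its 50 mm width. A knock may shift it.
- spacer2_c (a point): one of up to four identical steel spacer plates (None: absent), 100 (own x) x 50 (y) x 7 mm, 0.12 kg, lying flat on the table, with two 11.6 mm through holes at own x = -34 and +34 mm for the block's 10 mm pins. This point is its centre, 3.5 mm above its underside. Half-turn symmetrical. Easily picked across its 50 mm width. A knock may shift it.
- spacer3_c (a point): one of up to four identical steel spacer plates (None: absent), 100 (own x) x 50 (y) x 7 mm, 0.12 kg, lying flat on the table, with two 11.6 mm through holes at own x = -34 and +34 mm for the block's 10 mm pins. This point is its centre, 3.5 mm above its underside. Half-turn symmetrical. Easily picked across its 50 mm width. A knock may shift it.
- spacer4_c (a point): one of up to four identical steel spacer plates (None: absent), 100 (own x) x 50 (y) x 7 mm, 0.12 kg, lying flat on the table, with two 11.6 mm through holes at own x = -34 and +34 mm for the block's 10 mm pins. This point is its centre, 3.5 mm above its underside. Half-turn symmetrical. Easily picked across its 50 mm width. A knock may shift it.
- spacer1: the spacer plate of that number (see its centre point); origin at the centre of its underside. None if absent.
- spacer2: the spacer plate of that number (see its centre point); origin at the centre of its underside. None if absent.
- spacer3: the spacer plate of that number (see its centre point); origin at the centre of its underside. None if absent.
- spacer4: the spacer plate of that number (see its centre point); origin at the centre of its underside. None if absent.
- cover: the cover plate (see its point): same axes, origin at the centre of its underside.
- cover_c (a point): centre of the loose steel cover plate, 100 (own x) x 50 (y) x 10 mm, 0.2 kg, with two 11.6 mm through holes at own x = -34 and +34 mm, and a grip bar 36 (x) x 16 (y) x 24 mm high on the middle of its top (34 mm overall). This point is 17 mm above its underside; it lies bar up. Half-turn symmetrical. A knock may shift it.
- oil_bottle: small amber glass oil bottle, 48 mm in diameter, 75 mm tall, standing among the parts; leave alone. Origin under its centre.
- mug: white mug, 80 mm in diameter, 90 mm tall, handle at own +y; leave alone. Origin under its centre.
- screwdriver: screwdriver lying on the table among the parts; leave alone. Origin under its middle.
Not all that is in view belongs to the job. What is shaped like the spacer4 but orange is not meant. There is more than one size of the block; the job needs the smaller.

How it is judged (in metres and radians):
On the way, in this order (a step that is already met when the one before it is completed fails the run):
1. the die block stands upright on the vise bed between the jaws, at the middle of the jaws (z of block_c in the frame of vise_bed between 0.025 and 0.033 m and y of block_c in the frame of vise_bed between -0.02 and 0.02 m and x of block_c in the frame of vise_bed between -0.035 and 0.01 m and angle between the z axis of block_c and the z axis of vise_bed, either way round below 0.06 rad), for 0.1 s.
2. the block is clamped tightly between both jaws (all of step 1 and contact force between moving_jaw and block above 8 N and x of block_c in the frame of vise_bed between -0.004 and 0.004 m and angle between the x axis of block_c and the y axis of vise_bed, either way round below 0.06 rad), for 0.2 s.
3. every spacer plate that is there lies over both pins, flat on the clamped block (all of step 2 and horizontal distance between each of spacer1_c, spacer2_c, spacer3_c, spacer4_c and block_c below 0.004 m and z of spacer1_c in the frame of block_c between 0.028 and 0.0575 m and angle between the z axis of each of spacer1_c, spacer2_c, spacer3_c, spacer4_c and the z axis of block_c, either way round below 0.06 rad and angle between the x axis of each of spacer1_c, spacer2_c, spacer3_c, spacer4_c and the x axis of block_c, either way round below 0.08 rad and z of spacer2_c in the frame of block_c between 0.028 and 0.0575 m and z of spacer3_c in the frame of block_c between 0.028 and 0.0575 m and z of spacer4_c in the frame of block_c between 0.028 and 0.0575 m), for 0.2 s.
At the end, for the whole second after the job is handed in: The block stands mid-jaw (within 20 mm) on the vise bed, along the jaws, gripped with over 8 N between the jaws; all spacers present lie flat (3 degrees) over both pins, within 4 mm of its centre; the cover lies likewise on top of them, bar up, at rest, released (all of step 3 and horizontal distance between cover_c and block_c below 0.004 m and z of cover_c in the frame of block_c between 0.028 and 0.077 m and angle between the z axis of cover_c and the z axis of block_c, either way round below 0.06 rad and angle between the x axis of cover_c and the x axis of block_c, either way round below 0.08 rad and (contact force between cover and spacer1 above 0.1 N or contact force between cover and spacer2 above 0.1 N or contact force between cover and spacer3 above 0.1 N or contact force between cover and spacer4 above 0.1 N) and linear speed of cover below 0.02 m/s and angle between cover_c's own z axis and vertical below 0.08 rad); the robot touches nothing.
It fails at once if the oil bottle is pushed more than 5 cm away or knocked over (distance of oil_bottle from where it was at the start of the episode above 0.05 m or angle between oil_bottle's own z axis and vertical above 0.6 rad).
It fails at once if the mug is pushed more than 5 cm away or knocked over (distance of mug from where it was at the start of the episode above 0.05 m or angle between mug's own z axis and vertical above 0.6 rad).
It fails at once if the screwdriver is pushed more than 5 cm away (distance of screwdriver from where it was at the start of the episode above 0.05 m).
Of spacer1, spacer2, spacer3, spacer4 only 2 to 4 are there at a start; the rules pass over those that are not, and their reading is None.
At some moment in a run one of spacer1, spacer2, spacer3, spacer4, cover may be knocked a few centimetres aside while the robot is not near it.
It also fails if it takes over 210 s, if anything falls off the work surface, if the arm or the gripper's body presses on something with over 40 N, if the wrist force passes 120 N, or if a joint passes its speed limit or range.

## Robot

A 6-joint arm with a two-finger parallel gripper is mounted at the origin on the work surface. World frame = base frame: x ahead of the robot, y to its left, z up, the work surface at z = 0. Lengths are in m, angles in degrees, forces in N, time in s.
With the tool pointing down it reaches from about 0.35 to 0.875 m from the base axis. Payload 4.2 kg.
Tool frame: the origin (TCP) lies between the finger pads; the fingertips stand 11 mm ahead of it and the grasp point (between the pads) lies 8 mm behind it; z points along the fingers, y is the direction in which the jaws open and shut (so a half turn about z gives the same grasp; the last joint's range is limited). The gripper opens to 87 mm and grips with 3 to 60 N. Pads are 19 mm wide; open, the fingers measure 117 mm over their backs; the gripper's body (75 mm by 190 mm) begins 51 mm behind the grasp point.
Start: joints at [-53.193, 22.042, 0.453, 0, -68.411, -14.817], TCP at [0.234, -0.58, 0.204] pointing down, gripper open.
Joint ranges: [-179.83, 179.83], [-69.29, 118.12], [-61.27, 80.66], [-181.25, 117.63], [-171.15, -9.14], [-177.46, 177.46]. Speed limits (degrees/s): [159.86, 159.86, 180, 180, 180, 180].

## Interface

Orientations are given as a 3x3 rotation matrix whose columns are the frame's x, y, z axes.
In Python, from station import sense, capture, get_calibration, finish_job, search_frame, cut_out gives the robot as it stands.
- The arm moves only by the tool arm_command, never from a script. Its argument "rows" is a list of rows, each an object with "fingers": the opening in per cent of the stroke, from 0 (shut) to 100 (fully open); "travel": the shift along the tool's x, y, z in cm, a list of three; "roll": the turn about the tool's z in degrees. A call has 1 to 10 rows; each row is the pose to reach, as a shift and turn from the pose commanded when the call began, along the tool's axes at that moment; what a row does not reach only later rows make up. A row lasts 1/10 s, in which the tool goes at most 50 mm and 8.59 degrees, less where a joint would pass 70% of its speed; a pose out of reach is approached as far as the arm can. A call with a gripper value outside its range is refused whole. The fingers move at their own pace and stop on an object; the grip force is fixed at half the most. Time passes only in rows, so rows that repeat a pose let the fingers close. It gives the time, the measured TCP pose, the force and the opening at its end, in the units of the state.
- sense(): the state, without advancing time (a new reading comes with each control period).
- capture(name): name is "side" or "top"; returns (picture, depth): 480x640x3 uint8, red, green, blue; 480x640 float32, m along the optical axis (not along the pixel's ray), 0 where there is no reading.
- get_calibration(name): a dict with "fov_y" (degrees; the focal length in pixels is half the picture's height over the tangent of half this angle, whatever the lens; pixels are square), "cx", "cy" (the principal point, pixels), "origin" and "attitude" of the camera in the world. Camera axes: x right, y down, z forward; pixel columns grow to the right and rows downward; lengths in m; the calibration is good to about 2 mm. A picture is of the moment at which its call begins. get_calibration takes no time and is no camera call.
- finish_job(): hands the job in, once; it reports no verdict.
Trained networks look in the newest picture that a camera, given by its name, has taken for a name from the list of things; names that differ only in an ending like _2 or _b are one class to them, and where a whole thing is asked for, a point or a joint stands for the part that bears it (a point fixed in the world has none). Each returns a list of dicts, best first, with "p" (0 to 1); they miss things now and then, are a little off and sometimes report something else, mostly with a low value. They report only what shows in the picture. A call takes as long as a camera call. They do not tell look-alikes from the thing itself.
- search_frame(camera, label): "position" ([x, y, z] in m, in world coordinates, good to about 4 mm: the middle of the surface that is visible of it).
- cut_out(camera, label): "mask" (480x640 bool, what is visible of it).
The state is a dict: "time_s": time; "joints": joint angles; "joint_velocities": joint speeds; "effort": joint torques, N m; "tcp_pos": TCP position; "ee_rot": TCP orientation; "wrist_force": force on the tool from outside, world axes, zero at the start; "moment": the same for the moment, N m; "gripper_width": opening from 0.0 (shut) to 1.0 (fully open).
Only numpy, scipy, OpenCV 4.12 (cv2) and the standard library are available. Lean on these libraries where they do the work, as an engineer would, in place of code of your own. Each camera call takes 0.05 s, during which the arm holds its last target. There are 200 camera calls.

## Working session

There is one attempt and no reset: what is moved stays moved. The work goes in short steps, Python scripts to look and compute and a tool call to move; the robot and the scene stay as the last step left them, time stands still between calls to the robot, and variables do not carry over. Pictures are saved under pics/ and viewed, about 12 in all and at most 16, crops included, and the job is handed in when it is done.

Besides the shell and the picture viewer there is one more tool, called after "Call:" as name([rows], argument=value, ...), one row to a line, values as JSON. arm_command: Moves the arm, as the interface text tells. Its arguments: {"type":"object","properties":{"rows":{"type":"array","items":{"type":"object","properties":{"fingers":{"type":"number"},"travel":{"type":"array","items":{"type":"number"}},"roll":{"type":"number"}}}}},"required":["rows"]}

```bash
mkdir -p pics; ls
cat > h.py <<'E'
import numpy as np, cv2
from station import *
def K(n):
    c=get_calibration(n); f=240/np.tan(np.radians(c['fov_y']/2)); return f,c['cx'],c['cy'],np.array(c['origin']),np.array(c['attitude'])
def cloud(n,d):
    f,cx,cy,o,R=K(n); v,u=np.mgrid[:480,:640]
    P=np.stack([(u-cx)/f*d,(v-cy)/f*d,d],-1)@R.T+o
    P[d<=0]=np.nan
    return P
def proj(n,p):
    f,cx,cy,o,R=K(n); q=(np.asarray(p)-o)@R; return np.stack([q[...,0]/q[...,2]*f+cx,q[...,1]/q[...,2]*f+cy],-1)
def save(name,im): cv2.imwrite('pics/'+name+'.png',im[...,::-1])
E
python3 - <<'E'
from h import *
for n in ['top','side']:
    im,d=capture(n); save(n+'0',im); np.savez(n+'0.npz',im=im,d=d); print(n,get_calibration(n))
    for l in ['vise','crank_grip','block','spacer1','cover','oil_bottle','mug','screwdriver']:
        print(l,[(round(r['p'],2),np.round(r['position'],3).tolist(),proj(n,r['position']).round().tolist()) for r in search_frame(n,l)])
s=sense();print(s)
E
```

```text
pics
top {'fov_y': 54.731732203788226, 'cx': 318.6658568820739, 'cy': 247.21727289003766, 'origin': array([ 0.45389885, -0.11908432,  0.92935332]), 'attitude': array([[ 1.41568154e-02, -9.94050030e-01,  1.08000568e-01],
       [-9.99897940e-01, -1.42815961e-02, -3.81946849e-04],
       [ 1.92209476e-03, -1.07984138e-01, -9.94150759e-01]])}
vise [(0.57, [0.581, 0.152, 0.056], [176.0, 228.0]), (0.17, [0.601, -0.076, 0.02], [297.0, 223.0])]
crank_grip [(0.58, [0.444, 0.152, 0.033], [177.0, 301.0])]
block [(0.95, [0.461, -0.048, 0.056], [280.0, 293.0]), (0.92, [0.306, -0.157, 0.08], [338.0, 381.0])]
spacer1 [(0.83, [0.385, -0.32, 0.009], [420.0, 334.0]), (0.75, [0.622, -0.19, 0.007], [354.0, 214.0]), (0.7, [0.473, -0.431, 0.005], [475.0, 290.0])]
cover [(0.63, [0.614, -0.336, 0.013], [427.0, 219.0]), (0.17, [0.443, 0.154, 0.037], [175.0, 301.0])]
oil_bottle [(0.64, [0.458, -0.047, 0.055], [280.0, 295.0]), (0.57, [0.524, -0.247, 0.072], [388.0, 261.0])]
mug [(0.66, [0.746, -0.127, 0.042], [324.0, 148.0])]
screwdriver [(0.91, [0.598, -0.078, 0.023], [298.0, 224.0])]
side {'fov_y': 55.83380
[... 1000 characters left out ...]
59056e-04,
       -6.84100722e+01, -1.48158063e+01]), 'joint_velocities': array([-0.02688112,  0.00760868,  0.01425767,  0.01743937,  0.04422515,
        0.00464523]), 'effort': array([-3.57617282e-04, -3.90454531e+01,  1.87625706e+01,  4.22446087e+00,
        1.55896990e-02, -8.85000617e-06]), 'tcp_pos': array([ 0.23404998, -0.57951637,  0.20358085]), 'ee_rot': array([[-9.27247205e-01, -3.74449755e-01,  4.96099074e-05],
       [-3.74449757e-01,  9.27247203e-01, -5.83452410e-05],
       [-2.41532867e-05, -7.26768794e-05, -9.99999997e-01]]), 'wrist_force': array([-0.52369807, -0.17763856,  0.91750967]), 'moment': array([0.04505694, 0.01482575, 0.02258657]), 'gripper_width': 0.998601060732702}
```

View pics/top0.png

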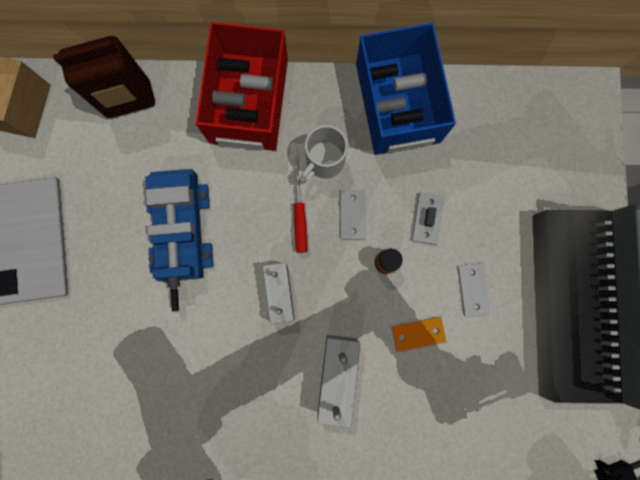

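View pics/side0.png

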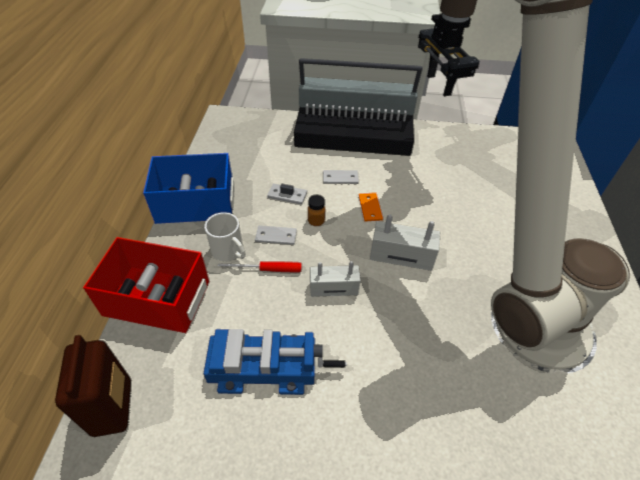

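Two grey spacers (top px 352,214 and 474,288); the orange look-alike at 418,334 is not wanted. The small block is at 279,292 and the large one at 338,381 is not wanted. Cover is at 428,217, crank knob at 174,300. Next I measure poses from depth.

```bash
cat >> h.py <<'E'
def rect(xy):
    c,s,a=cv2.minAreaRect((np.asarray(xy)*1000).astype(np.float32))
    if s[0]<s[1]: s=s[::-1]; a+=90
    a=(a+90)%180-90
    return np.round(np.array(c)/1000,4).tolist(),np.round(s,1).tolist(),round(a,1)
def sel(P,ctr,r,z0,z1):
    m=(np.hypot(P[...,0]-ctr[0],P[...,1]-ctr[1])<r)&(P[...,2]>z0)&(P[...,2]<z1)
    m=cv2.morphologyEx(m.astype(np.uint8),cv2.MORPH_OPEN,np.ones((3,3)))
    return m>0
E
python3 - <<'E'
from h import *
for n in ['top','side']:
    z=np.load(n+'0.npz'); P=cloud(n,z['d']); print(n)
    t=P[sel(P,(0.45,0.35) if n=='side' else (.45,-.25),.06,-.05,.05)]; print('table z',np.nanmedian(t[:,2]))
    for nm,c,r,a,b in [('block',(.461,-.04),.075,.05,.066),('big',(.306,-.15),.09,.06,.09),('s1',(.622,-.19),.062,.004,.02),('s2',(.472,-.431),.062,.004,.02),('cov',(.615,-.334),.065,.005,.02),('bar',(.615,-.334),.04,.025,.05),
      ('jaws',(.6,.155),.09,.071,.085),('knob',(.436,.152),.035,.015,.09)]:
        m=sel(P,c,r,a,b); k,l=cv2.connectedComponents(m.astype(np.uint8))
        for i in range(1,k):
            q=P[l==i]
            if len(q)>25: print(nm,len(q),rect(q[:,:2]),'z',np.percentile(q[:,2],[5,50,95]).round(4))
    im=z['im']
    # holes & close crops
z=np.load('top0.npz'); im=z['im']
A=cv2.resize(im[160:320,130:300],None,fx=3,fy=3,interpolation=cv2.INTER_CUBIC);B=cv2.resize(im[180:340,330:500],None,fx=1.5,fy=1.5)
C=np.zeros((480,510+255,3),np.uint8);C[:,:510]=A;C[:240,510:]=B;save('crop0',C)
E
```

```text
top
table z 0.000567940895995267
block 1327 ([0.4618, -0.0435], [109.6, 44.2], 9.0) z [0.0559 0.0585 0.0611]
big 2818 ([0.3038, -0.1582], [152.0, 61.0], -6.0) z [0.0777 0.0805 0.083 ]
s1 1117 ([0.6224, -0.1875], [100.8, 49.9], 1.7) z [0.005  0.0073 0.01  ]
s2 1198 ([0.4745, -0.4286], [99.8, 51.9], 6.6) z [0.0049 0.0075 0.0101]
cov 1025 ([0.6157, -0.3386], [100.6, 51.6], -8.5) z [0.0076 0.0103 0.0135]
bar 158 ([0.616, -0.3384], [36.2, 16.1], -8.3) z [0.0292 0.0342 0.0365]
jaws 709 ([0.6419, 0.1667], [80.3, 33.3], -83.8) z [0.0722 0.0753 0.0779]
jaws 456 ([0.5749, 0.1593], [79.4, 24.4], -85.6) z [0.0722 0.0753 0.0779]
knob 201 ([0.4461, 0.157], [47.1, 17.2], 1.1) z [0.0315 0.0367 0.04  ]
side
table z 0.0006044035350523114
block 802 ([0.4619, -0.0441], [109.9, 46.3], 9.1) z [0.0534 0.0584 0.0616]
big 1505 ([0.3046, -0.1589], [151.2, 66.0], -5.7) z [0.0646 0.0803 0.0833]
s1 588 ([0.6222, -0.188], [100.3, 54.2], 0.2) z [0.005  0.0078 0.0106]
s2 408 ([0.4741, -0.4294], [98.0, 54.4], 5.4) z [0.0051 0.008  0.0108]
cov 401 ([0.6167, -0.3395], [101.3, 54.4], -7.8) z [0.007  0.0109 0.0146]
bar 80 ([0.6171, -0.3384], [36.3, 18.1], -8.5) z [0.0272 0.034  0.0365]
jaws 689 ([0.6494, 0.1666], [80.7, 47.6], -84.6) z [0.0715 0.0752 0.0777]
jaws 382 ([0.5753, 0.1591], [80.7, 23.5], -83.9) z [0.0726 0.0755 0.0776]
knob 175 ([0.447, 0.157], [45.7, 12.6], 6.2) z [0.03   0.0368 0.0399]
```

View pics/crop0.png

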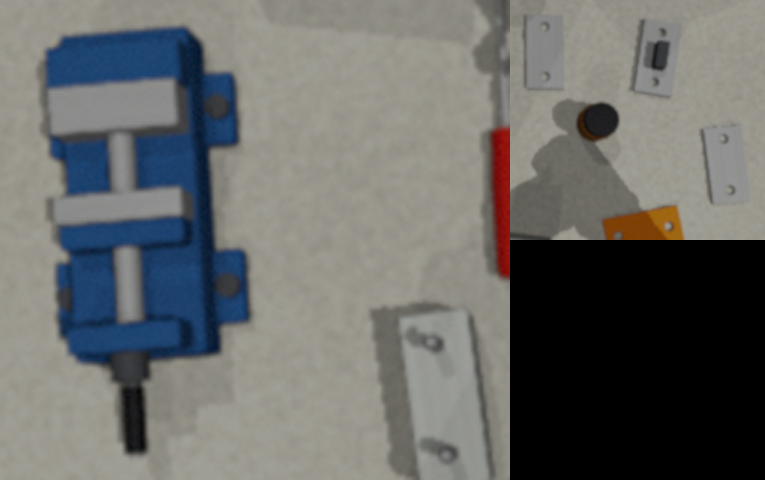

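Crop confirms: small block (45 mm wide, 110 long at 0.462,-0.044), vise with gap about 38 mm, two grey spacers, cover with bar. Knob is near the bottom. Vise yaw is about 5.7°.

```bash
cat >> h.py <<'E'
YAW=5.7; VO=np.array([.6034,.1630])
def V(x,y):
    c,s=np.cos(np.radians(YAW)),np.sin(np.radians(YAW)); return VO+[c*x-s*y,s*x+c*y]
def inV(p):
    c,s=np.cos(np.radians(YAW)),np.sin(np.radians(YAW)); d=np.asarray(p)[:2]-VO; return np.array([c*d[0]+s*d[1],-s*d[0]+c*d[1]])
def go(x,y,z,ya):
    """travel cm & roll to put TCP at x,y,z with tool y at world angle ya (mod 180)"""
    s=sense(); R=s['ee_rot']; t=R.T@(np.array([x,y,z])-s['tcp_pos'])*100
    r=-(ya-np.degrees(np.arctan2(R[1,1],R[0,1]))); r=(r+90)%180-90
    print('travel',t.round(2).tolist(),'roll',round(r,1),'j',s['joints'].round(0)[[0,5]],'t',round(s['time_s'],1))
E
python3 - <<'E'
from h import *
print(V(0,0),V(-.165,.009),inV([.4465,.157]),inV([.6419,.1667]),inV([.575,.1593]))
x,y=V(-.165,.009); go(x,y,.15,95.7)
E
```

```text
[0.6034 0.163 ] [0.43832195 0.15556774] [-0.15672014  0.00961294] [ 0.03867712 -0.0001421 ] [-0.02862706 -0.00086102]
travel [-46.47, 60.51, 5.35] roll 16.3 j [-53. -15.] t 0.9
```

Call:
arm_command([
  {"travel":[-46.5,60.5,3],"roll":0,"fingers":100},
  {"travel":[-46.5,60.5,3],"roll":0,"fingers":100},
  {"travel":[-46.5,60.5,3],"roll":0,"fingers":100},
  {"travel":[-46.5,60.5,3],"roll":0,"fingers":100},
  {"travel":[-46.5,60.5,3],"roll":0,"fingers":100},
  {"travel":[-46.5,60.5,3],"roll":0,"fingers":100},
  {"travel":[-46.5,60.5,3],"roll":0,"fingers":100},
  {"travel":[-46.5,60.5,3],"roll":16.3,"fingers":100},
  {"travel":[-46.5,60.5,3],"roll":16.3,"fingers":100},
  {"travel":[-46.5,60.5,3],"roll":16.3,"fingers":100},
])

```text
time_s: 1.9
tcp_pos: [0.3631, -0.1192, 0.1853]
ee_rot: [[-0.995, -0.095, 0.002], [-0.095, 0.995, -0.0], [-0.002, -0.0, -1.0]]
wrist_force: [1.5, -0.3, -0.7]
gripper_width: 0.999
```

```bash
python3 -c "
from h import *
x,y=V(-.165,.009); go(x,y,.10,95.7)"
```

```text
travel [-10.08, 26.64, 8.54] roll -0.3 j [  7. -91.] t 1.9
```

Call:
arm_command([
  {"travel":[-10.1,26.6,2],"roll":0,"fingers":60},
  {"travel":[-10.1,26.6,2],"roll":0,"fingers":60},
  {"travel":[-10.1,26.6,2],"roll":0,"fingers":60},
  {"travel":[-10.1,26.6,2],"roll":0,"fingers":60},
  {"travel":[-10.1,26.6,4],"roll":0,"fingers":60},
  {"travel":[-10.1,26.6,8.5],"roll":0,"fingers":60},
  {"travel":[-10.1,26.6,8.5],"roll":0,"fingers":60},
  {"travel":[-10.1,26.6,8.5],"roll":0,"fingers":60},
  {"travel":[-10.1,26.6,8.5],"roll":0,"fingers":60},
])

```text
time_s: 2.8
tcp_pos: [0.4371, 0.1542, 0.1002]
ee_rot: [[-0.995, -0.1, 0.0], [-0.1, 0.995, -0.0], [-0.0, -0.0, -1.0]]
wrist_force: [-0.0, 0.2, 0.2]
gripper_width: 0.601
```

```bash
python3 -c "
from h import *
x,y=V(-.165,.009); go(x,y,.023,95.7); print(sense()['tcp_pos'],inV(sense()['tcp_pos']))"
```

```text
travel [-0.13, 0.13, 7.72] roll 0.0 j [  40. -124.] t 2.8
[0.43710863 0.15421225 0.1002425 ] [-0.16634195  0.00777171]
```

Call:
arm_command([
  {"travel":[-0.1,0.1,4],"roll":0,"fingers":60},
  {"travel":[-0.1,0.1,7.7],"roll":0,"fingers":60},
  {"travel":[-0.1,0.1,7.7],"roll":0,"fingers":60},
  {"travel":[-0.1,0.1,7.7],"roll":0,"fingers":0},
  {"travel":[-0.1,0.1,7.7],"roll":0,"fingers":0},
  {"travel":[-0.1,0.1,7.7],"roll":0,"fingers":0},
  {"travel":[-0.1,0.1,7.7],"roll":0,"fingers":0},
  {"travel":[-0.1,0.1,7.7],"roll":0,"fingers":0},
])

```text
time_s: 3.6
tcp_pos: [0.4383, 0.1557, 0.0238]
ee_rot: [[-0.995, -0.099, 0.001], [-0.099, 0.995, 0.001], [-0.002, 0.001, -1.0]]
wrist_force: [-0.2, -0.7, 1.1]
gripper_width: 0.234
```

```bash
python3 -c "
from h import *
s=sense();p=s['tcp_pos'];v=inV(p);a=np.pi-np.arcsin(v[1]/.036);print(p,v,'a',a,'gap',(a+4*np.pi)*16/6.283,s['wrist_force'],s['gripper_width']*87)
for k in range(1,29):
  b=a+k*.3; print(k,round(100*.036*(np.sin(b)-np.sin(a)),2),round(-100*.036*(np.cos(b)-np.cos(a)),2),round((b+4*np.pi)*16/6.283,1))"
```

```text
[0.43826577 0.15568689 0.02375083] [-0.16504407  0.00912414] a 2.885349282480805 gap 39.34864210559281 [-0.22617827 -0.69028898  1.12198813] 20.337371598607522
1 -1.07 0.11 40.1
2 -2.13 -0.09 40.9
3 -3.07 -0.6 41.6
4 -3.83 -1.37 42.4
5 -4.32 -2.33 43.2
6 -4.51 -3.39 43.9
7 -4.38 -4.45 44.7
8 -3.94 -5.43 45.5
9 -3.23 -6.24 46.2
10 -2.31 -6.8 47.0
11 -1.26 -7.07 47.8
12 -0.19 -7.01 48.5
13 0.82 -6.64 49.3
14 1.68 -5.99 50.0
15 2.3 -5.11 50.8
16 2.64 -4.09 51.6
17 2.66 -3.01 52.3
18 2.36 -1.98 53.1
19 1.77 -1.08 53.9
20 0.94 -0.39 54.6
21 -0.06 0.01 55.4
22 -1.13 0.11 56.2
23 -2.18 -0.11 56.9
24 -3.12 -0.64 57.7
25 -3.86 -1.42 58.4
26 -4.34 -2.38 59.2
27 -4.51 -3.45 60.0
28 -4.36 -4.51 60.7
```

Call:
arm_command([
  {"travel":[0,0,0],"roll":0,"fingers":0},
  {"travel":[0,0,0],"roll":0,"fingers":0},
  {"travel":[0,0,0],"roll":0,"fingers":0},
  {"travel":[0,-1.07,0.11],"roll":0,"fingers":0},
  {"travel":[0,-2.13,-0.09],"roll":0,"fingers":0},
  {"travel":[0,-3.07,-0.6],"roll":0,"fingers":0},
  {"travel":[0,-3.83,-1.37],"roll":0,"fingers":0},
  {"travel":[0,-4.32,-2.33],"roll":0,"fingers":0},
  {"travel":[0,-4.51,-3.39],"roll":0,"fingers":0},
  {"travel":[0,-4.51,-3.39],"roll":0,"fingers":0},
])

```text
time_s: 4.6
tcp_pos: [0.4437, 0.111, 0.0588]
ee_rot: [[-0.995, -0.099, 0.004], [-0.099, 0.995, 0.002], [-0.004, 0.002, -1.0]]
wrist_force: [0.0, 0.1, 0.4]
gripper_width: 0.001
```

```bash
python3 -c "
from h import *
im,d=capture('side');save('c1',cv2.resize(im[280:440,180:400],None,fx=3,fy=3))
P=cloud('side',d)
for c in [(.57,.159),(.65,.166)]:
  m=sel(P,c,.06,.071,.079)&(np.abs(P[...,0]-c[0])<.03); q=P[m]; print(rect(q[:,:2]))
s=sense();p=s['tcp_pos'];print(p,inV(p),s['wrist_force'],s['gripper_width']*87)"
```

```text
([0.572, 0.1585], [82.2, 30.7], -85.5)
([0.6522, 0.1672], [80.3, 53.6], -85.0)
[0.44309604 0.11092808 0.05795952] [-0.16468312 -0.0358931 ] [-0.75847631 -0.13355824 -0.25939281] 0.2146998765817138
```

View pics/c1.png

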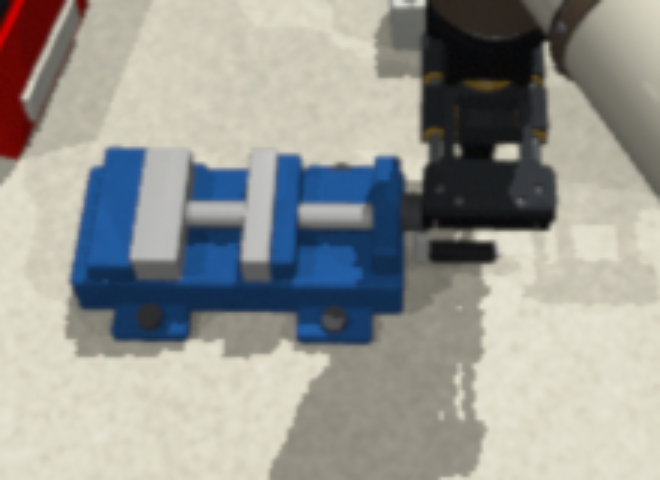

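Call:
arm_command([
  {"travel":[0,0,-8],"roll":0,"fingers":50},
  {"travel":[0,0,-15],"roll":0,"fingers":50},
  {"travel":[0,-15,-15],"roll":0,"fingers":50},
  {"travel":[0,-15,-15],"roll":0,"fingers":50},
  {"travel":[0,-15,-15],"roll":0,"fingers":50},
  {"travel":[0,-15,-15],"roll":0,"fingers":50},
])

```text
time_s: 5.25
tcp_pos: [0.4579, -0.0417, 0.2085]
ee_rot: [[-0.995, -0.095, 0.003], [-0.095, 0.995, -0.0], [-0.003, -0.0, -1.0]]
wrist_force: [-0.3, 0.1, -0.0]
gripper_width: 0.446
```

```bash
cat > v.py <<'E'
from h import *
def vise():
  out=[]
  for n in ['side','top']:
    im,d=capture(n); P=cloud(n,d); ims=im.astype(int)
    W=np.stack([inV(p) for p in P.reshape(-1,3)]).reshape(480,640,2)
    dark=ims.max(-1)<70
    m=dark&(W[...,0]<-.138)&(W[...,0]>-.18)&(abs(W[...,1])<.05)&(P[...,2]>.015)&(P[...,2]<.12)
    q=P[m]; w=W[m]
    if len(q)>5: print(n,'knob',len(q),'x',np.percentile(w[:,0],[3,97]).round(4),'y',np.percentile(w[:,1],[5,50,95]).round(4),'z',np.percentile(q[:,2],[5,50,95]).round(4))
    h=(P[...,2]>.071)&(P[...,2]<.079)&(abs(W[...,1])<.035)&(W[...,0]>-.1)&(W[...,0]<.07)&(ims.min(-1)>90)
    x=np.sort(W[h][:,0]); g=np.argmax(np.diff(x)); print(n,'jaw tops',len(x),x[[0,g,g+1,-1]].round(4))
    print('pct',np.percentile(x[:g+1],[2,98]).round(4),np.percentile(x[g+1:],[2,98]).round(4))
E
python3 -c "
from v import *; vise(); print(sense()['tcp_pos'])"
```

```text
side knob 120 x [-0.1767 -0.1395] y [0.0064 0.0114 0.0153] z [0.0326 0.037  0.0399]
side jaw tops 820 [-0.0496 -0.0165  0.0223  0.0544]
pct [-0.0338 -0.0171] [0.023  0.0532]
top jaw tops 923 [-0.0344 -0.0166  0.022   0.0544]
pct [-0.0334 -0.0172] [0.0231 0.0531]
[ 0.45718393 -0.03963261  0.20684383]
```

```bash
python3 -c "
from h import *
x,y=V(-.162,.0100); go(x,y,.0195,95.7)"
```

```text
travel [-0.29, 19.7, 18.74] roll -0.2 j [  15. -100.] t 5.3
```

Call:
arm_command([
  {"travel":[-0.3,19.7,2],"roll":0,"fingers":50},
  {"travel":[-0.3,19.7,4],"roll":0,"fingers":50},
  {"travel":[-0.3,19.7,6],"roll":0,"fingers":50},
  {"travel":[-0.3,19.7,8],"roll":0,"fingers":50},
  {"travel":[-0.3,19.7,10],"roll":0,"fingers":50},
  {"travel":[-0.3,19.7,14],"roll":0,"fingers":50},
  {"travel":[-0.3,19.7,18.7],"roll":0,"fingers":50},
  {"travel":[-0.3,19.7,18.7],"roll":0,"fingers":50},
  {"travel":[-0.3,19.7,18.7],"roll":0,"fingers":50},
  {"travel":[-0.3,19.7,18.7],"roll":0,"fingers":0},
])

```text
time_s: 6.35
tcp_pos: [0.4419, 0.159, 0.0217]
ee_rot: [[-0.995, -0.101, 0.003], [-0.101, 0.995, 0.002], [-0.003, 0.002, -1.0]]
wrist_force: [-0.7, -0.5, 0.3]
gripper_width: 0.463
```

Call:
arm_command([
  {"travel":[0,0,0],"roll":0,"fingers":0},
  {"travel":[0,0,0],"roll":0,"fingers":0},
  {"travel":[0,0,0],"roll":0,"fingers":0},
  {"travel":[0,0,0],"roll":0,"fingers":0},
  {"travel":[0,0,0],"roll":0,"fingers":0},
  {"travel":[0,0,0],"roll":0,"fingers":0},
])

```text
time_s: 6.95
tcp_pos: [0.4406, 0.1575, 0.0198]
ee_rot: [[-0.995, -0.099, 0.0], [-0.099, 0.995, 0.0], [-0.0, 0.0, -1.0]]
wrist_force: [0.1, 0.5, 0.3]
gripper_width: 0.019
```

```bash
python3 -c "
from v import *; vise(); s=sense(); print(s['tcp_pos'],inV(s['tcp_pos']),s['wrist_force'],s['gripper_width'])"
```

```text
side knob 114 x [-0.1769 -0.1494] y [0.0118 0.0204 0.0441] z [0.031 0.055 0.119]
side jaw tops 839 [-0.0503 -0.0165  0.0227  0.0545]
pct [-0.0342 -0.0171] [0.023  0.0532]
top jaw tops 919 [-0.0342 -0.0166  0.0225  0.0534]
pct [-0.0339 -0.0173] [0.0234 0.0518]
[0.44059121 0.15749618 0.01969557] [-0.16255044  0.01069353] [ 0.00275414  0.3608647  -0.58683566] 0.005621130405050647
```

```bash
python3 -c "
from h import *
im,d=capture('side');im2,_=capture('top')
A=cv2.resize(im[300:420,280:400],(400,400));B=cv2.resize(im2[220:340,110:230],(400,400));save('c2',np.hstack([A,B]))
c=[.4406,.1575,0]
for z in (.02,.011-.002): print(proj('side',[.4406,.1575,z]),proj('top',[.4406,.1575,z]))
P=cloud('side',d)
for v in range(345,385,4): print([tuple((P[v,u]*1000).round().astype(int)) if d[v,u]>0 else 0 for u in range(318,352,5)])"
```

```text
[336.31341982 367.03025577] [175.58202566 302.43087993]
[336.06331816 369.42223093] [177.28430782 302.37283174]
[(np.int64(480), np.int64(142), np.int64(74)), (np.int64(469), np.int64(171), np.int64(131)), (np.int64(459), np.int64(181), np.int64(153)), (np.int64(451), np.int64(180), np.int64(153)), (np.int64(442), np.int64(178), np.int64(152)), (np.int64(433), np.int64(176), np.int64(150)), (np.int64(425), np.int64(175), np.int64(150))]
[(np.int64(479), np.int64(152), np.int64(78)), (np.int64(468), np.int64(178), np.int64(130)), (np.int64(459), np.int64(188), np.int64(152)), (np.int64(450), np.int64(177), np.int64(133)), (np.int64(441), np.int64(177), np.int64(134)), (np.int64(432), np.int64(175), np.int64(132)), (np.int64(424), np.int64(174), np.int64(133))]
[(np.int64(478), np.int64(157), np.int64(72)), (np.int64(467), np.int64(188), np.int64(134)), (np.int64(458), np.int64(196), np.int64(153)), (np.int64(449), np.int64(185), np.int64(132)), (np.int64(441), np.int64(184), np.int64(133)), (np.int64(432), np.int64(182), np.int64(132)), (np.int64(423), np.int64(181), np.int64(132))]
[
[... 1592 characters left out ...]
p.int64(421), np.int64(228), np.int64(154))]
[(np.int64(475), np.int64(174), np.int64(1)), (np.int64(462), np.int64(240), np.int64(154)), (np.int64(454), np.int64(240), np.int64(155)), (np.int64(446), np.int64(238), np.int64(153)), (np.int64(437), np.int64(236), np.int64(152)), (np.int64(429), np.int64(235), np.int64(151)), (np.int64(421), np.int64(234), np.int64(150))]
[(np.int64(474), np.int64(182), np.int64(0)), (np.int64(462), np.int64(246), np.int64(152)), (np.int64(453), np.int64(245), np.int64(152)), (np.int64(445), np.int64(244), np.int64(152)), (np.int64(437), np.int64(244), np.int64(153)), (np.int64(429), np.int64(242), np.int64(152)), (np.int64(420), np.int64(241), np.int64(152))]
```

View pics/c2.png

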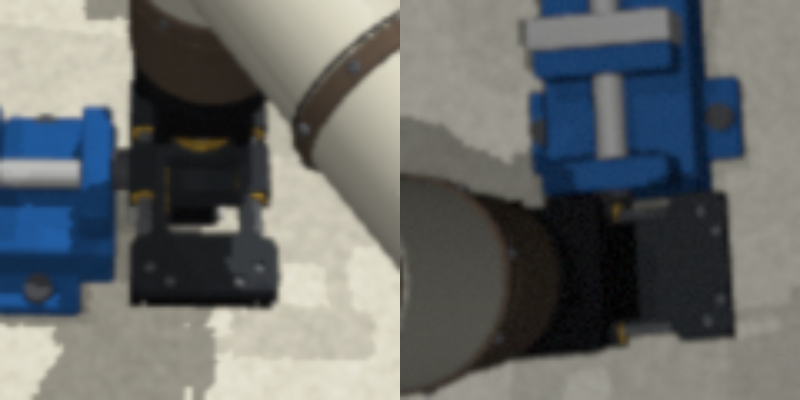

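Fingers read fully shut at the knob's place without gripping, so I lift and compare the fingertip geometry to the TCP reading.

Call:
arm_command([
  {"travel":[0,0,-5],"roll":0,"fingers":0},
  {"travel":[0,0,-10],"roll":0,"fingers":0},
  {"travel":[0,0,-15],"roll":0,"fingers":0},
  {"travel":[0,0,-20],"roll":0,"fingers":0},
  {"travel":[0,0,-20],"roll":0,"fingers":0},
  {"travel":[0,0,-20],"roll":0,"fingers":0},
])

```text
time_s: 7.75
tcp_pos: [0.4407, 0.1579, 0.2207]
ee_rot: [[-0.995, -0.099, 0.002], [-0.099, 0.995, 0.002], [-0.002, 0.002, -1.0]]
wrist_force: [-1.1, -0.1, -0.6]
gripper_width: 0.007
```

```bash
python3 -c "
from v import *; vise(); s=sense(); p=s['tcp_pos'];print(p,inV(p),s['gripper_width'])
im,d=capture('side'); P=cloud('side',d); print(proj('side',p),proj('side',p-[0,0,.011]))
m=(P[...,2]>.15)&(P[...,2]<.27)&(abs(P[...,0]-p[0])<.1)&(abs(P[...,1]-p[1])<.12)
for z in np.arange(.15,.27,.01):
  q=P[m&(P[...,2]>z)&(P[...,2]<z+.01)]
  if len(q): print(z.round(2),len(q),q.min(0).round(3),q.max(0).round(3))
save('c3',cv2.resize(im[180:420,220:440],None,fx=2.5,fy=2.5))
"
```

```text
side knob 117 x [-0.176  -0.1395] y [0.0063 0.0118 0.0153] z [0.0326 0.0368 0.0402]
side jaw tops 855 [-0.0991 -0.0991 -0.0501  0.0545]
pct [-0.0991 -0.0991] [-0.0338  0.0525]
top knob 84 x [-0.1763 -0.1392] y [0.0024 0.0049 0.0077] z [0.0309 0.037  0.0395]
top jaw tops 931 [-0.0344 -0.0165  0.0076  0.054 ]
pct [-0.0341 -0.0171] [0.0233 0.0523]
[0.43965204 0.1570311  0.21834481] [-0.16353115  0.01032402] 0.0036035736480499107
[342.35351861 314.70024283] [341.98891793 318.12823223]
0.24 3 [0.45  0.152 0.242] [0.45  0.152 0.248]
0.25 1 [0.451 0.153 0.252] [0.451 0.153 0.252]
0.26 14 [0.428 0.166 0.264] [0.448 0.17  0.27 ]
```

View pics/c3.png

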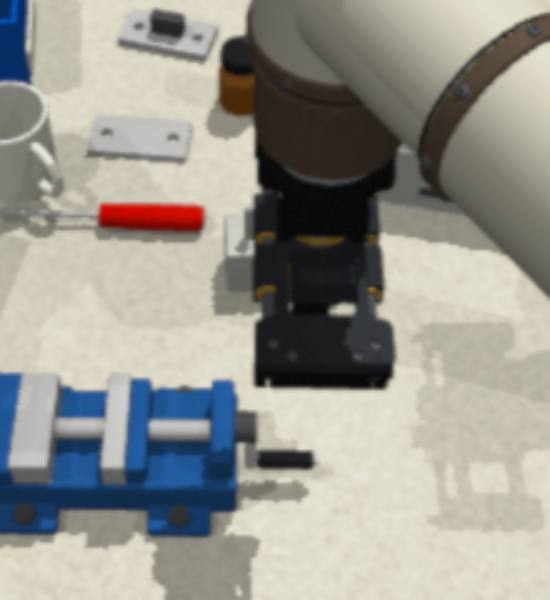

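```bash
python3 -c "
from h import *
x,y=V(-.160,.045); go(x,y,.022,95.7)"
```

```text
travel [-0.42, 3.51, 19.59] roll -0.0 j [  40. -124.] t 7.9
```

Call:
arm_command([
  {"travel":[-0.4,3.5,4],"roll":0,"fingers":0},
  {"travel":[-0.4,3.5,9],"roll":0,"fingers":0},
  {"travel":[-0.4,3.5,14],"roll":0,"fingers":0},
  {"travel":[-0.4,3.5,19.3],"roll":0,"fingers":0},
  {"travel":[-0.4,3.5,19.3],"roll":0,"fingers":0},
  {"travel":[-0.4,3.5,19.3],"roll":0,"fingers":0},
  {"travel":[-0.4,2.5,19.3],"roll":0,"fingers":0},
  {"travel":[-0.4,1.5,19.3],"roll":0,"fingers":0},
])

```text
time_s: 8.7
tcp_pos: [0.4446, 0.1734, 0.029]
ee_rot: [[-0.995, -0.1, 0.004], [-0.1, 0.995, 0.003], [-0.004, 0.003, -1.0]]
wrist_force: [0.5, -0.1, -0.6]
gripper_width: 0.005
```

Call:
arm_command([
  {"travel":[0,-0.5,0],"roll":0,"fingers":0},
  {"travel":[0,-1,0],"roll":0,"fingers":0},
])

```text
time_s: 8.9
tcp_pos: [0.4448, 0.1625, 0.0281]
ee_rot: [[-0.995, -0.098, 0.002], [-0.098, 0.995, 0.002], [-0.002, 0.002, -1.0]]
wrist_force: [-0.4, 0.8, 0.5]
gripper_width: 0.004
```

```bash
python3 -c "
from v import *; vise(); s=sense(); p=s['tcp_pos'];print(p,inV(p),s['wrist_force'],s['gripper_width'])"
```

```text
side knob 88 x [-0.1769 -0.1454] y [0.0102 0.0237 0.0257] z [0.0319 0.0571 0.0733]
side jaw tops 842 [-0.0499 -0.0166  0.0224  0.0546]
pct [-0.034  -0.0171] [0.0229 0.0536]
top jaw tops 911 [-0.0808 -0.0808 -0.0346  0.0535]
pct [-0.0808 -0.0808] [-0.0333  0.0517]
[0.44439943 0.16236796 0.02755472] [-0.15827718  0.01516298] [-0.29577211 -0.09688654  0.00318047] 0.006871354538730851
```

```bash
python3 -c "
from h import *
im,d=capture('side');im2,_=capture('top')
A=cv2.resize(im[320:400,290:370],(480,480),interpolation=cv2.INTER_CUBIC)
A=np.clip(A*1.5+20,0,255).astype(np.uint8);save('c4',A)
P=cloud('side',d)
for u in range(322,346,4):
  print(u,[(v,*(P[v,u]*1000).round().astype(int).tolist()) for v in range(356,372,2)])
p=sense()['tcp_pos'];print(proj('side',p),proj('side',p-[0,0,.011]))"
```

```text
322 [(356, 468, 196, 140), (358, 468, 199, 138), (360, 467, 201, 134), (362, 467, 205, 134), (364, 467, 208, 134), (366, 466, 212, 135), (368, 466, 217, 137), (370, 465, 232, 161)]
326 [(356, 461, 206, 160), (358, 460, 209, 161), (360, 460, 213, 161), (362, 460, 216, 160), (364, 459, 221, 162), (366, 459, 223, 159), (368, -9223372036854775808, -9223372036854775808, -9223372036854775808), (370, 458, 230, 159)]
330 [(356, 454, 196, 142), (358, 454, 197, 136), (360, 454, 196, 127), (362, 454, 172, 69), (364, 453, 171, 60), (366, 453, 172, 53), (368, 453, 152, 0), (370, 452, 230, 161)]
334 [(356, 447, 194, 140), (358, 447, 195, 135), (360, 447, 196, 129), (362, 446, 173, 72), (364, 446, 172, 62), (366, 445, 172, 53), (368, 445, 150, -2), (370, 445, 228, 159)]
338 [(356, 440, 193, 140), (358, 440, 194, 135), (360, 440, 195, 129), (362, 439, 172, 73), (364, 438, 171, 62), (366, 438, 170, 52), (368, 437, 150, 0), (370, 439, 228, 161)]
342 [(356, 433, 193, 142), (358, 433, 193, 135), (360, 433, 193, 127), (362, 431, 156, 41), (364, 430, 156, 34), (366, 430, 160, 33), (368, 429, 149, 1), (370, 432, 227, 159)]
[334.33834331 367.78255004] [334.10394702 370.19067532]<string>:8: RuntimeWarning: invalid value encountered in cast
```

View pics/c4.png

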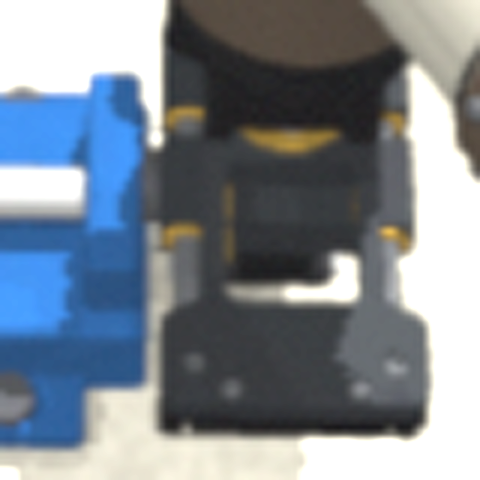

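Call:
arm_command([
  {"travel":[0,0,-5],"roll":0,"fingers":30},
  {"travel":[0,0,-10],"roll":0,"fingers":30},
  {"travel":[0,-3,-14],"roll":15,"fingers":30},
  {"travel":[0,-5,-14],"roll":80,"fingers":30},
  {"travel":[0,-5,-14],"roll":80,"fingers":30},
  {"travel":[0,-5,-14],"roll":80,"fingers":30},
  {"travel":[0,-5,-14],"roll":80,"fingers":30},
  {"travel":[0,-5,-14],"roll":80,"fingers":30},
  {"travel":[0,-5,-14],"roll":80,"fingers":30},
  {"travel":[0,-5,-14],"roll":80,"fingers":30},
])

```text
time_s: 10.1
tcp_pos: [0.4617, 0.0901, 0.1647]
ee_rot: [[-0.493, 0.87, -0.022], [0.868, 0.494, 0.046], [0.051, 0.003, -0.999]]
wrist_force: [1.4, 0.1, -0.1]
gripper_width: 0.305
```

```bash
python3 -c "
from h import *
im,d=capture('side'); P=cloud('side',d); s=sense();p=s['tcp_pos'];print(p,s['joints'].round(),s['gripper_width'])
print(proj('side',p),proj('side',p-[0,0,.011]))
m=(P[...,2]>.10)&(abs(P[...,0]-p[0])<.12)&(abs(P[...,1]-p[1])<.12)&(P[...,2]<.3)
for z in np.arange(.1,.3,.01):
  q=P[m&(P[...,2]>z)&(P[...,2]<z+.01)]
  if len(q): print(z.round(2),len(q),q.min(0).round(3),q.max(0).round(3))
u,v=proj('side',p).astype(int)
save('c5',cv2.resize(np.clip(im[v-110:v+60,u-90:u+90]*1.5+20.,0,255).astype(np.uint8),None,fx=3,fy=3))"
```

```text
[0.46338634 0.08683374 0.16434949] [  28.   10.  -22.   -4.  -59. -177.] 0.2997719567244369
[330.73828196 296.11142818] [330.52452496 299.36539059]
0.18 32 [0.438 0.076 0.183] [0.485 0.109 0.19 ]
0.19 56 [0.438 0.075 0.19 ] [0.485 0.109 0.199]
0.2 56 [0.437 0.074 0.2  ] [0.481 0.108 0.21 ]
0.21 50 [0.436 0.076 0.21 ] [0.479 0.109 0.219]
0.22 33 [0.435 0.071 0.22 ] [0.477 0.109 0.23 ]
0.23 32 [0.434 0.071 0.23 ] [0.454 0.089 0.24 ]
0.24 11 [0.444 0.075 0.24 ] [0.449 0.083 0.249]
0.25 23 [0.433 0.08  0.25 ] [0.526 0.16  0.26 ]
0.26 208 [0.405 0.067 0.26 ] [0.526 0.161 0.27 ]
0.27 729 [0.406 0.077 0.27 ] [0.528 0.16  0.28 ]
0.28 340 [0.409 0.073 0.28 ] [0.562 0.162 0.29 ]
0.29 1274 [0.418 0.07  0.29 ] [0.562 0.162 0.3  ]
```

View pics/c5.png

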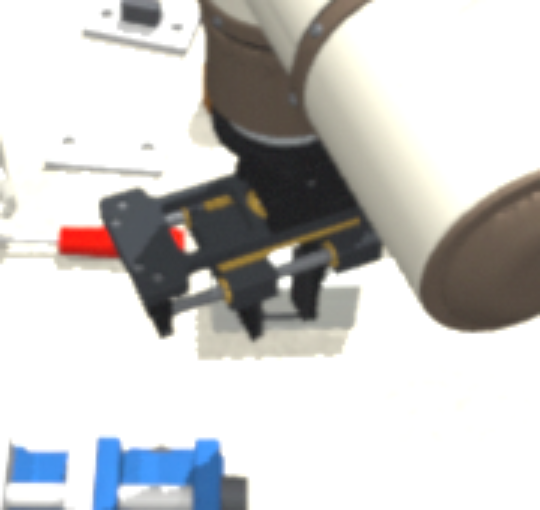

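The closed fingertips stand about 19 mm above the reported TCP (z 0.183 against 0.164), where the text has them 11 mm below it. The fingers were closing over the knob, so from here I use tip = TCP + 18.5 mm.

```bash
cat >> h.py <<'E'
TIP=.0185
E
python3 -c "
from h import *
x,y=V(-.162,.0095); go(x,y,.012-TIP,95.7)"
```

```text
travel [6.25, 1.39, 17.44] roll -66.7 j [  28. -177.] t 10.2
```

Call:
arm_command([
  {"travel":[0,0,0],"roll":-66.7,"fingers":60},
  {"travel":[0,0,0],"roll":-66.7,"fingers":60},
  {"travel":[0,0,0],"roll":-66.7,"fingers":60},
  {"travel":[0,0,0],"roll":-66.7,"fingers":60},
  {"travel":[6.2,1.4,8],"roll":-66.7,"fingers":60},
  {"travel":[6.2,1.4,8],"roll":-66.7,"fingers":60},
  {"travel":[6.2,1.4,8],"roll":-66.7,"fingers":60},
  {"travel":[6.2,1.4,8],"roll":-66.7,"fingers":60},
  {"travel":[6.2,1.4,8],"roll":-66.7,"fingers":60},
  {"travel":[6.2,1.4,8],"roll":-66.7,"fingers":60},
])

```text
time_s: 11.15
tcp_pos: [0.4423, 0.1531, 0.0878]
ee_rot: [[-0.994, -0.103, -0.022], [-0.104, 0.994, 0.045], [0.017, 0.047, -0.999]]
wrist_force: [0.3, -0.9, 1.2]
gripper_width: 0.604
```

```bash
python3 -c "
from h import *
x,y=V(-.162,.0095); go(x,y,.012-TIP,95.7);print(sense()['tcp_pos'])"
```

```text
travel [-0.1, -0.11, 9.44] roll 0.2 j [  37. -118.] t 11.2
[0.44227384 0.15310822 0.08780066]
```

The commanded pose got tilted 2.9° when J6 hit its limit. I'll roll to the opposite limit to take the tilt out; that also leaves J6 more central.

Call:
arm_command([
  {"travel":[0,0,-5],"roll":-8,"fingers":60},
  {"travel":[0,0,-10],"roll":-85,"fingers":60},
  {"travel":[0,0,-10],"roll":-85,"fingers":60},
  {"travel":[0,0,-10],"roll":-85,"fingers":60},
  {"travel":[0,0,-10],"roll":-85,"fingers":60},
  {"travel":[0,0,-10],"roll":-85,"fingers":60},
  {"travel":[0,0,-10],"roll":-85,"fingers":60},
  {"travel":[0,0,-10],"roll":-85,"fingers":60},
  {"travel":[0,0,-10],"roll":-85,"fingers":60},
  {"travel":[0,0,-10],"roll":-85,"fingers":60},
])

```text
time_s: 12.15
tcp_pos: [0.4445, 0.1482, 0.1879]
ee_rot: [[0.021, -1.0, -0.022], [-0.999, -0.022, 0.046], [-0.046, 0.021, -0.999]]
wrist_force: [-0.3, -0.6, 0.3]
gripper_width: 0.6
```

Call:
arm_command([
  {"travel":[0,0,0],"roll":-85,"fingers":60},
  {"travel":[0,0,0],"roll":-85,"fingers":60},
  {"travel":[0,0,0],"roll":-85,"fingers":60},
  {"travel":[0,0,0],"roll":-85,"fingers":60},
  {"travel":[0,0,0],"roll":-85,"fingers":60},
  {"travel":[0,0,0],"roll":-85,"fingers":60},
  {"travel":[0,0,0],"roll":-85,"fingers":60},
  {"travel":[0,0,0],"roll":-85,"fingers":60},
  {"travel":[0,0,0],"roll":-85,"fingers":60},
  {"travel":[0,0,0],"roll":-85,"fingers":60},
])

```text
time_s: 13.15
tcp_pos: [0.4445, 0.1481, 0.1879]
ee_rot: [[0.998, -0.066, -0.022], [-0.065, -0.997, 0.046], [-0.025, -0.044, -0.999]]
wrist_force: [-0.5, 0.9, 0.7]
gripper_width: 0.598
```

Call:
arm_command([
  {"travel":[0,0,0],"roll":-85,"fingers":60},
  {"travel":[0,0,0],"roll":-85,"fingers":60},
  {"travel":[0,0,0],"roll":-85,"fingers":60},
  {"travel":[0,0,0],"roll":-85,"fingers":60},
  {"travel":[0,0,0],"roll":-85,"fingers":60},
  {"travel":[0,0,0],"roll":-85,"fingers":60},
  {"travel":[0,0,0],"roll":-85,"fingers":60},
  {"travel":[0,0,0],"roll":-85,"fingers":60},
  {"travel":[0,0,0],"roll":-85,"fingers":60},
  {"travel":[0,0,0],"roll":-85,"fingers":60},
])

```text
time_s: 14.15
tcp_pos: [0.4445, 0.1482, 0.1879]
ee_rot: [[0.153, 0.988, -0.022], [0.987, -0.152, 0.046], [0.042, -0.029, -0.999]]
wrist_force: [0.5, -0.3, -0.2]
gripper_width: 0.605
```

```bash
python3 -c "
from h import *
s=sense();print(s['joints'].round(1),s['ee_rot'].round(3),s['tcp_pos'],s['time_s'])"
```

```text
[ 36.3   7.7 -20.5  -3.2 -61.3 136.5] [[ 0.153  0.988 -0.022]
 [ 0.987 -0.152  0.046]
 [ 0.042 -0.029 -0.999]] [0.44447218 0.14815417 0.18791159] 14.15
```

Call:
arm_command([
  {"travel":[0,0,0],"roll":-53,"fingers":60},
  {"travel":[0,0,0],"roll":-53,"fingers":60},
  {"travel":[0,0,0],"roll":-53,"fingers":60},
  {"travel":[0,0,0],"roll":-53,"fingers":60},
  {"travel":[0,0,0],"roll":-53,"fingers":60},
  {"travel":[0,0,0],"roll":-53,"fingers":60},
  {"travel":[0,0,0],"roll":-53,"fingers":60},
  {"travel":[0,0,0],"roll":-53,"fingers":60},
])

```text
time_s: 14.95
tcp_pos: [0.4183, 0.1752, 0.1872]
ee_rot: [[-0.662, 0.749, 0.019], [0.749, 0.662, 0.004], [-0.009, 0.017, -1.0]]
wrist_force: [0.7, 0.1, -0.1]
gripper_width: 0.602
```

```bash
python3 -c "
from h import *
x,y=V(-.162,.0095); go(x,y,.10,95.7);s=sense();print(s['ee_rot'].round(3))"
```

```text
travel [-2.86, 0.32, 8.75] roll -54.2 j [ 44. 177.] t 14.9
[[-0.662  0.749  0.019]
 [ 0.749  0.662  0.004]
 [-0.009  0.017 -1.   ]]
```

Call:
arm_command([
  {"travel":[0,0,0],"roll":80,"fingers":60},
  {"travel":[0,0,0],"roll":80,"fingers":60},
  {"travel":[0,0,0],"roll":80,"fingers":60},
  {"travel":[-2.9,0.3,2],"roll":80,"fingers":60},
  {"travel":[-2.9,0.3,4],"roll":80,"fingers":60},
  {"travel":[-2.9,0.3,6],"roll":80,"fingers":60},
  {"travel":[-2.9,0.3,6],"roll":80,"fingers":60},
  {"travel":[-2.9,0.3,6],"roll":80,"fingers":60},
  {"travel":[-2.9,0.3,6],"roll":80,"fingers":60},
  {"travel":[-2.9,0.3,6],"roll":80,"fingers":60},
])

```text
time_s: 15.95
tcp_pos: [0.4423, 0.155, 0.1274]
ee_rot: [[0.628, 0.778, 0.019], [0.778, -0.628, 0.004], [0.015, 0.012, -1.0]]
wrist_force: [-1.0, -0.2, 0.4]
gripper_width: 0.603
```

Call:
arm_command([
  {"travel":[0,0,0],"roll":45.8,"fingers":60},
  {"travel":[0,0,0],"roll":45.8,"fingers":60},
  {"travel":[0,0,0],"roll":45.8,"fingers":60},
  {"travel":[0,0,0],"roll":45.8,"fingers":60},
  {"travel":[0,0,0],"roll":45.8,"fingers":60},
  {"travel":[0,0,0],"roll":45.8,"fingers":60},
  {"travel":[0,0,0],"roll":45.8,"fingers":60},
])

```text
time_s: 16.65
tcp_pos: [0.4422, 0.155, 0.1274]
ee_rot: [[0.995, 0.096, 0.019], [0.096, -0.995, 0.004], [0.019, -0.003, -1.0]]
wrist_force: [0.1, -0.2, -0.2]
gripper_width: 0.598
```

```bash
python3 -c "
from h import *
x,y=V(-.162,.0095); go(x,y,.012-TIP,95.7);s=sense();print(s['ee_rot'].round(3),s['tcp_pos'])"
```

```text
travel [-0.34, -0.11, 13.39] roll -0.2 j [40. 55.] t 16.6
[[ 0.995  0.096  0.019]
 [ 0.096 -0.995  0.004]
 [ 0.019 -0.003 -1.   ]] [0.44223116 0.15504517 0.12744045]
```

Call:
arm_command([
  {"travel":[-0.3,-0.1,5],"roll":0,"fingers":60},
  {"travel":[-0.3,-0.1,9],"roll":0,"fingers":60},
  {"travel":[-0.3,-0.1,11.5],"roll":0,"fingers":60},
  {"travel":[-0.3,-0.1,13.2],"roll":0,"fingers":60},
  {"travel":[-0.3,-0.1,13.2],"roll":0,"fingers":0},
  {"travel":[-0.3,-0.1,13.2],"roll":0,"fingers":0},
  {"travel":[-0.3,-0.1,13.2],"roll":0,"fingers":0},
  {"travel":[-0.3,-0.1,13.2],"roll":0,"fingers":0},
  {"travel":[-0.3,-0.1,13.2],"roll":0,"fingers":0},
  {"travel":[-0.3,-0.1,13.2],"roll":0,"fingers":0},
])

```text
time_s: 17.65
tcp_pos: [0.4414, 0.1566, -0.0041]
ee_rot: [[0.995, 0.099, 0.02], [0.099, -0.995, 0.004], [0.02, -0.002, -1.0]]
wrist_force: [1.2, -1.1, 1.7]
gripper_width: 0.161
```

Call:
arm_command([
  {"travel":[0,0,0],"roll":0,"fingers":0},
  {"travel":[0,0,0],"roll":0,"fingers":0},
])

```text
time_s: 17.85
tcp_pos: [0.4415, 0.1567, -0.0041]
ee_rot: [[0.995, 0.099, 0.02], [0.099, -0.995, 0.004], [0.02, -0.002, -1.0]]
wrist_force: [0.9, -4.6, 5.6]
gripper_width: 0.161
```

```bash
python3 -c "
from h import *
s=sense();p=s['tcp_pos'];v=inV(p);a=np.pi-np.arcsin(v[1]/.036);print(p,v,'a',a,s['wrist_force'],s['gripper_width']*87)
for k in range(1,31):
  b=a+k*.3; print(k,round(-100*.036*(np.sin(b)-np.sin(a)),1),round(-100*.036*(np.cos(b)-np.cos(a)),1),round((b+4*np.pi)*16/6.283,1))"
```

```text
[ 0.4414716   0.15667922 -0.00414325] [-0.16175554  0.00979316] a 2.866088310604301 [ 0.87165936 -4.62591097  5.57145181] 13.995066474034227
1 1.1 0.1 40.1
2 2.1 -0.1 40.8
3 3.1 -0.5 41.6
4 3.9 -1.3 42.4
5 4.4 -2.2 43.1
6 4.6 -3.3 43.9
7 4.5 -4.4 44.6
8 4.0 -5.4 45.4
9 3.3 -6.2 46.2
10 2.4 -6.8 46.9
11 1.4 -7.0 47.7
12 0.3 -7.0 48.5
13 -0.7 -6.7 49.2
14 -1.6 -6.0 50.0
15 -2.2 -5.2 50.8
16 -2.6 -4.1 51.5
17 -2.6 -3.1 52.3
18 -2.3 -2.0 53.1
19 -1.7 -1.1 53.8
20 -0.9 -0.4 54.6
21 0.1 0.0 55.3
22 1.1 0.1 56.1
23 2.2 -0.1 56.9
24 3.1 -0.6 57.6
25 3.9 -1.3 58.4
26 4.4 -2.3 59.2
27 4.6 -3.4 59.9
28 4.4 -4.4 60.7
29 4.0 -5.4 61.5
30 3.3 -6.2 62.2
```

Gripped. I turn a quarter first and check.

Call:
arm_command([
  {"travel":[0,1.1,0.1],"roll":0,"fingers":0},
  {"travel":[0,2.1,-0.1],"roll":0,"fingers":0},
  {"travel":[0,3.1,-0.5],"roll":0,"fingers":0},
  {"travel":[0,3.9,-1.3],"roll":0,"fingers":0},
  {"travel":[0,4.4,-2.2],"roll":0,"fingers":0},
])

```text
time_s: 18.35
tcp_pos: [0.4459, 0.1118, 0.0178]
ee_rot: [[0.995, 0.098, 0.02], [0.098, -0.995, 0.004], [0.021, -0.002, -1.0]]
wrist_force: [4.9, 1.8, -5.1]
gripper_width: 0.163
```

Call:
arm_command([
  {"travel":[0,0.2,-1.1],"roll":0,"fingers":0},
  {"travel":[0,0.1,-2.2],"roll":0,"fingers":0},
  {"travel":[0,-0.4,-3.2],"roll":0,"fingers":0},
  {"travel":[0,-1.1,-4.0],"roll":0,"fingers":0},
  {"travel":[0,-2.0,-4.6],"roll":0,"fingers":0},
  {"travel":[0,-3.0,-4.8],"roll":0,"fingers":0},
  {"travel":[0,-4.1,-4.8],"roll":0,"fingers":0},
  {"travel":[0,-5.1,-4.5],"roll":0,"fingers":0},
  {"travel":[0,-6.0,-3.8],"roll":0,"fingers":0},
  {"travel":[0,-6.6,-3.0],"roll":0,"fingers":0},
])

```text
time_s: 19.35
tcp_pos: [0.4392, 0.1765, 0.0482]
ee_rot: [[0.995, 0.099, 0.021], [0.099, -0.995, 0.002], [0.021, 0.0, -1.0]]
wrist_force: [10.9, -10.8, -3.1]
gripper_width: 0.162
```

```bash
cat > cr.py <<'E'
from v import *
import sys
s=sense();p=s['tcp_pos'];v=inV(p)
zc=.0615  # axis height in TCP z: 65 - 37.5 + 
print(p,v,s['wrist_force'].round(1),s['gripper_width'])
E
python3 -c "
from v import *; vise(); s=sense();p=s['tcp_pos'];print(p,inV(p),s['wrist_force'],s['gripper_width'])"
```

```text
side jaw tops 841 [-0.0991 -0.0279  0.0226  0.0545]
pct [-0.0456 -0.0285] [0.023  0.0535]
top jaw tops 921 [-0.0737 -0.0282  0.0062  0.0535]
pct [-0.0454 -0.0288] [0.0235 0.0521]
[0.43919598 0.17687598 0.04746197] [-0.16201397  0.03011607] [10.65115529 -4.23624221 -7.68112869] 0.15939298381025163
```

Call:
arm_command([
  {"travel":[0,-0.4,1.1],"roll":0,"fingers":0},
  {"travel":[0,-0.4,2.1],"roll":0,"fingers":0},
  {"travel":[0,-0.1,3.2],"roll":0,"fingers":0},
  {"travel":[0,0.5,4.1],"roll":0,"fingers":0},
  {"travel":[0,1.3,4.8],"roll":0,"fingers":0},
  {"travel":[0,2.3,5.2],"roll":0,"fingers":0},
  {"travel":[0,3.3,5.3],"roll":0,"fingers":0},
  {"travel":[0,4.4,5.1],"roll":0,"fingers":0},
  {"travel":[0,5.3,4.6],"roll":0,"fingers":0},
  {"travel":[0,6.1,3.9],"roll":0,"fingers":0},
])

```text
time_s: 20.45
tcp_pos: [0.4454, 0.117, 0.0081]
ee_rot: [[0.995, 0.099, 0.02], [0.099, -0.995, 0.004], [0.02, -0.002, -1.0]]
wrist_force: [3.2, 4.3, -3.2]
gripper_width: 0.163
```

Call:
arm_command([
  {"travel":[0,0,0],"roll":0,"fingers":0},
  {"travel":[0,0,0],"roll":0,"fingers":60},
  {"travel":[0,0,0],"roll":0,"fingers":60},
  {"travel":[0,0,0],"roll":0,"fingers":60},
  {"travel":[0,0,0],"roll":0,"fingers":60},
  {"travel":[0,0,-3],"roll":0,"fingers":100},
  {"travel":[0,0,-7],"roll":0,"fingers":100},
  {"travel":[0,0,-12],"roll":0,"fingers":100},
  {"travel":[0,0,-17],"roll":0,"fingers":100},
  {"travel":[0,0,-21],"roll":0,"fingers":100},
])

```text
time_s: 21.45
tcp_pos: [0.4404, 0.117, 0.2211]
ee_rot: [[0.995, 0.099, 0.021], [0.099, -0.995, 0.005], [0.021, -0.003, -1.0]]
wrist_force: [0.3, 0.0, 0.3]
gripper_width: 0.895
```

```bash
python3 -c "
from v import *; vise(); s=sense();p=s['tcp_pos'];print(p,inV(p),s['wrist_force'],s['gripper_width'])
for n in ['top','side']:
    im,d=capture(n);P=cloud(n,d);m=sel(P,(.4618,-.044),.075,.05,.066); k,l=cv2.connectedComponents(m.astype(np.uint8))
    for i in range(1,k):
        q=P[l==i]
        if len(q)>100: print(rect(q[:,:2]))
go(.4619,-.0438,.16,99)"
```

```text
side knob 116 x [-0.1753 -0.1392] y [-0.0323 -0.027  -0.0236] z [0.044  0.0497 0.0536]
side jaw tops 850 [-0.0992 -0.0358  0.0174  0.0545]
pct [-0.0535 -0.0362] [0.0228 0.0537]
top jaw tops 931 [-0.0534 -0.0301  0.0076  0.0542]
pct [-0.0532 -0.0362] [0.0232 0.0525]
[0.44350519 0.1185995  0.22430177] [-0.16351407 -0.02830025] [-0.10992749  0.47257942 -0.14586776] 0.9592192580080497
([0.4617, -0.0434], [109.7, 44.1], 8.9)
([0.4971, -0.0383], [43.8, 38.7], -81.2)
travel [0.46, 16.25, 5.81] roll -3.3 j [36. 60.] t 21.6
```

Call:
arm_command([
  {"travel":[0.4,16.2,3],"roll":-3.3,"fingers":100},
  {"travel":[0.4,16.2,5],"roll":-3.3,"fingers":100},
  {"travel":[0.4,16.2,5],"roll":-3.3,"fingers":100},
  {"travel":[0.4,16.2,5],"roll":-3.3,"fingers":100},
  {"travel":[0.4,16.2,8],"roll":-3.3,"fingers":100},
  {"travel":[0.4,16.2,12],"roll":-3.3,"fingers":100},
  {"travel":[0.4,16.2,12],"roll":-3.3,"fingers":100},
  {"travel":[0.4,16.2,12],"roll":-3.3,"fingers":100},
])

```text
time_s: 22.45
tcp_pos: [0.4619, -0.0437, 0.0969]
ee_rot: [[0.988, 0.157, 0.015], [0.157, -0.988, 0.002], [0.015, -0.0, -1.0]]
wrist_force: [-0.4, 0.5, 0.7]
gripper_width: 0.999
```

```bash
python3 -c "
from h import *
go(.4618,-.0436,.0185,99);s=sense();print(s['tcp_pos'])"
```

```text
travel [-0.13, -0.01, 7.84] roll 0.0 j [15. 84.] t 22.4
[ 0.46190983 -0.04365776  0.09691939]
```

Call:
arm_command([
  {"travel":[-0.1,0,4],"roll":0,"fingers":100},
  {"travel":[-0.1,0,7],"roll":0,"fingers":80},
  {"travel":[-0.1,0,7.8],"roll":0,"fingers":65},
  {"travel":[-0.1,0,7.8],"roll":0,"fingers":30},
  {"travel":[-0.1,0,7.8],"roll":0,"fingers":0},
  {"travel":[-0.1,0,7.8],"roll":0,"fingers":0},
  {"travel":[-0.1,0,7.8],"roll":0,"fingers":0},
  {"travel":[-0.1,0,7.8],"roll":0,"fingers":0},
  {"travel":[-0.1,0,7.8],"roll":0,"fingers":0},
  {"travel":[-0.1,0,7.8],"roll":0,"fingers":0},
])

```text
time_s: 23.45
tcp_pos: [0.4646, -0.0435, 0.0214]
ee_rot: [[0.987, 0.157, 0.022], [0.157, -0.988, 0.004], [0.022, -0.0, -1.0]]
wrist_force: [0.0, -3.6, 6.1]
gripper_width: 0.506
```

Call:
arm_command([
  {"travel":[0,0,0],"roll":0,"fingers":0},
  {"travel":[0,0,0],"roll":0,"fingers":0},
  {"travel":[0,0,-1],"roll":0,"fingers":0},
  {"travel":[0,0,-4],"roll":0,"fingers":0},
  {"travel":[0,0,-8],"roll":0,"fingers":0},
  {"travel":[0,0,-12],"roll":0,"fingers":0},
  {"travel":[0,0,-13],"roll":0,"fingers":0},
  {"travel":[0,0,-13],"roll":0,"fingers":0},
])

```text
time_s: 24.25
tcp_pos: [0.4608, -0.0432, 0.1505]
ee_rot: [[0.988, 0.155, 0.021], [0.155, -0.988, 0.006], [0.022, -0.002, -1.0]]
wrist_force: [0.2, -0.8, -7.7]
gripper_width: 0.501
```

```bash
python3 -c "
from h import *
x,y=V(-.005,0);go(x,y,.15,5.7);s=sense();print(s['tcp_pos'],s['wrist_force'],s['gripper_width'])"
```

```text
travel [16.79, -18.19, 0.46] roll -86.8 j [15. 84.] t 24.2
[ 0.46075326 -0.04323825  0.15054748] [ 0.24304825 -0.78430188 -7.6641143 ] 0.5012620944426232
```

Call:
arm_command([
  {"travel":[0,0,-4],"roll":8.5,"fingers":0},
  {"travel":[4,-4,-4],"roll":17,"fingers":0},
  {"travel":[8,-8,-4],"roll":25.5,"fingers":0},
  {"travel":[12,-12,-4],"roll":34,"fingers":0},
  {"travel":[15,-16,-4],"roll":42.5,"fingers":0},
  {"travel":[16.8,-18.2,-4],"roll":51,"fingers":0},
  {"travel":[16.8,-18.2,-4],"roll":59.5,"fingers":0},
  {"travel":[16.8,-18.2,-4],"roll":68,"fingers":0},
  {"travel":[16.8,-18.2,-4],"roll":76.5,"fingers":0},
  {"travel":[16.8,-18.2,-4],"roll":85,"fingers":0},
])

```text
time_s: 25.25
tcp_pos: [0.5952, 0.1618, 0.1879]
ee_rot: [[0.235, -0.972, 0.01], [-0.972, -0.235, 0.001], [0.001, -0.01, -1.0]]
wrist_force: [-0.2, -0.0, -6.5]
gripper_width: 0.505
```

```bash
python3 -c "
from h import *
x,y=V(-.006,0);go(x,y,.13,5.7);s=sense();print(s['tcp_pos'],s['wrist_force'],s['gripper_width'])"
```

```text
travel [-0.02, -0.17, 5.8] roll 7.9 j [ 30. -17.] t 25.2
[0.59522835 0.16178029 0.18793348] [-1.89048822e-01 -1.34085235e-03 -6.52599248e+00] 0.5048167968965377
```

Call:
arm_command([
  {"travel":[0,-0.2,2],"roll":7.9,"fingers":0},
  {"travel":[0,-0.2,4.5],"roll":7.9,"fingers":0},
  {"travel":[0,-0.2,4.5],"roll":7.9,"fingers":0},
  {"travel":[0,-0.2,4.5],"roll":7.9,"fingers":0},
])

```text
time_s: 25.65
tcp_pos: [0.599, 0.1621, 0.1453]
ee_rot: [[0.106, -0.994, 0.013], [-0.994, -0.106, 0.001], [0.0, -0.013, -1.0]]
wrist_force: [0.6, -0.6, -5.0]
gripper_width: 0.503
```

```bash
python3 -c "
from h import *
x,y=V(-.006,0);go(x,y,.082-TIP,5.7);s=sense();p=s['tcp_pos'];print(p,inV(p))
im,d=capture('side');im2,d2=capture('top')
A=cv2.resize(im[280:420,190:350],(400,350));B=cv2.resize(im2[150:290,100:260],(400,350));save('c6',np.hstack([A,B]))
"
```

```text
travel [-0.05, 0.26, 8.18] roll 0.4 j [ 30. -24.] t 25.6
[0.59901093 0.16205985 0.14531018] [-0.00446075 -0.00049958]
```

View pics/c6.png

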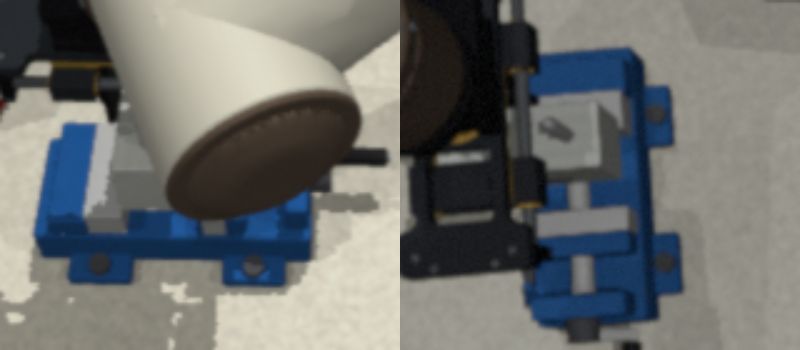

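Call:
arm_command([
  {"travel":[0,0.2,2],"roll":0.4,"fingers":0},
  {"travel":[0,0.2,4],"roll":0.4,"fingers":0},
  {"travel":[0,0.2,5.5],"roll":0.4,"fingers":0},
  {"travel":[0,0.2,6.5],"roll":0.4,"fingers":0},
  {"travel":[0,0.2,7.2],"roll":0.4,"fingers":0},
  {"travel":[0,0.2,7.2],"roll":0.4,"fingers":0},
  {"travel":[0,0.2,7.2],"roll":0.4,"fingers":0},
])

```text
time_s: 26.45
tcp_pos: [0.6006, 0.1631, 0.0772]
ee_rot: [[0.099, -0.995, 0.021], [-0.995, -0.099, 0.005], [-0.002, -0.021, -1.0]]
wrist_force: [1.3, -0.0, -6.0]
gripper_width: 0.504
```

Call:
arm_command([
  {"travel":[0,0,0.2],"roll":0,"fingers":0},
  {"travel":[0,0,0.4],"roll":0,"fingers":0},
  {"travel":[0,0,0.5],"roll":0,"fingers":0},
  {"travel":[0,0,0.5],"roll":0,"fingers":0},
])

```text
time_s: 26.85
tcp_pos: [0.5999, 0.1628, 0.0712]
ee_rot: [[0.099, -0.995, 0.019], [-0.995, -0.099, 0.004], [-0.002, -0.019, -1.0]]
wrist_force: [0.1, -0.0, -6.9]
gripper_width: 0.503
```

Call:
arm_command([
  {"travel":[0,0,0.2],"roll":0,"fingers":0},
  {"travel":[0,0,0.3],"roll":0,"fingers":0},
  {"travel":[0,0,0.4],"roll":0,"fingers":0},
  {"travel":[0,0,0.4],"roll":0,"fingers":0},
  {"travel":[0,0,0.4],"roll":0,"fingers":0},
])

```text
time_s: 27.35
tcp_pos: [0.6001, 0.163, 0.0678]
ee_rot: [[0.099, -0.995, 0.019], [-0.995, -0.099, 0.004], [-0.002, -0.02, -1.0]]
wrist_force: [-2.1, 0.0, -2.5]
gripper_width: 0.505
```

Call:
arm_command([
  {"travel":[0,0,0.1],"roll":0,"fingers":0},
  {"travel":[0,0,0.1],"roll":0,"fingers":60},
  {"travel":[0,0,0.1],"roll":0,"fingers":100},
  {"travel":[0,0,0.1],"roll":0,"fingers":100},
  {"travel":[0,0,0.1],"roll":0,"fingers":100},
  {"travel":[0,0,-2],"roll":0,"fingers":100},
  {"travel":[0,0,-6],"roll":0,"fingers":100},
  {"travel":[0,0,-11],"roll":0,"fingers":100},
  {"travel":[0,0,-15],"roll":0,"fingers":100},
  {"travel":[0,0,-15],"roll":0,"fingers":100},
])

```text
time_s: 28.35
tcp_pos: [0.601, 0.1634, 0.2253]
ee_rot: [[0.1, -0.994, 0.033], [-0.995, -0.1, 0.009], [-0.006, -0.034, -0.999]]
wrist_force: [0.1, 1.1, -0.4]
gripper_width: 0.995
```

```bash
python3 -c "
from v import *
x,y=V(-.166,-.028);go(x,y,.14,95.7);
for n in ['top','side']:
    im,d=capture(n);P=cloud(n,d);m=sel(P,V(-.003,0),.075,.095,.11);q=P[m]
    if len(q)>50: r=rect(q[:,:2]);print(n,len(q),r,inV(r[0]),np.median(q[:,2]))
"
```

```text
travel [2.9, 16.65, 7.95] roll -90.0 j [ 30. -25.] t 28.4
top 1270 ([0.5994, 0.164], [106.2, 44.5], -84.7) [-0.0038809   0.00139233] 0.10339626377614963
side 1086 ([0.5991, 0.1658], [110.6, 44.1], -84.4) [-0.00400064  0.00321323] 0.1034589204477872
```

Call:
arm_command([
  {"travel":[1,5,0],"roll":-8.5,"fingers":80},
  {"travel":[1.5,9,0],"roll":-17,"fingers":70},
  {"travel":[2.5,13,0],"roll":-25.5,"fingers":60},
  {"travel":[2.9,16.6,3],"roll":-34,"fingers":60},
  {"travel":[2.9,16.6,6],"roll":-42.5,"fingers":60},
  {"travel":[2.9,16.6,8],"roll":-51,"fingers":60},
  {"travel":[2.9,16.6,8],"roll":-59.5,"fingers":60},
  {"travel":[2.9,16.6,8],"roll":-68,"fingers":60},
  {"travel":[2.9,16.6,8],"roll":-76.5,"fingers":60},
  {"travel":[2.9,16.6,8],"roll":-85,"fingers":60},
])

```text
time_s: 29.45
tcp_pos: [0.4353, 0.1166, 0.1324]
ee_rot: [[1.0, 0.018, 0.016], [0.018, -1.0, 0.002], [0.016, -0.002, -1.0]]
wrist_force: [0.0, 0.1, -0.9]
gripper_width: 0.6
```

```bash
python3 -c "
from v import *
x,y=V(-.162,-.029);go(x,y,.0093,95.7);s=sense();print(s['tcp_pos'],s['ee_rot'].round(3))
for n in ['top','side']:
    im,d=capture(n);P=cloud(n,d)
"
```

```text
travel [0.78, -0.11, 12.32] roll -4.7 j [36. 55.] t 29.4
[0.43532283 0.11659441 0.13236861] [[ 1.     0.018  0.016]
 [ 0.018 -1.     0.002]
 [ 0.016 -0.002 -1.   ]]
```

Call:
arm_command([
  {"travel":[0.8,-0.1,4],"roll":-4.7,"fingers":60},
  {"travel":[0.8,-0.1,8],"roll":-4.7,"fingers":60},
  {"travel":[0.8,-0.1,11],"roll":-4.7,"fingers":60},
  {"travel":[0.8,-0.1,12.2],"roll":-4.7,"fingers":60},
  {"travel":[0.8,-0.1,12.2],"roll":-4.7,"fingers":0},
  {"travel":[0.8,-0.1,12.2],"roll":-4.7,"fingers":0},
  {"travel":[0.8,-0.1,12.2],"roll":-4.7,"fingers":0},
  {"travel":[0.8,-0.1,12.2],"roll":-4.7,"fingers":0},
  {"travel":[0.8,-0.1,12.2],"roll":-4.7,"fingers":0},
  {"travel":[0.8,-0.1,12.2],"roll":-4.7,"fingers":0},
])

```text
time_s: 30.55
tcp_pos: [0.447, 0.1184, 0.0128]
ee_rot: [[0.995, 0.094, 0.02], [0.094, -0.996, 0.004], [0.02, -0.002, -1.0]]
wrist_force: [2.9, -3.3, -0.0]
gripper_width: 0.161
```

Call:
arm_command([
  {"travel":[0,0,0],"roll":0,"fingers":0},
  {"travel":[0,0,0],"roll":0,"fingers":0},
])

```text
time_s: 30.75
tcp_pos: [0.447, 0.1187, 0.0126]
ee_rot: [[0.995, 0.094, 0.02], [0.094, -0.996, 0.004], [0.02, -0.002, -1.0]]
wrist_force: [3.1, -4.4, 0.6]
gripper_width: 0.163
```

```bash
python3 -c "
from h import *
s=sense();p=s['tcp_pos'];v=inV(p);a=np.pi-np.arcsin(v[1]/.036);print(p,v,'a',a,s['wrist_force'],s['gripper_width']*87)
for k in range(1,24):
  b=a-k*.3; print(k,round(-100*.036*(np.sin(b)-np.sin(a)),1),round(-100*.036*(np.cos(b)-np.cos(a)),1),round((b+6*np.pi)*16/6.283,1))"
```

```text
[0.44701109 0.11865531 0.01255634] [-0.16001996 -0.02859292] a 4.059361135836179 [ 3.14077666 -4.39901504  0.6337639 ] 14.195844585626196
1 -0.8 0.7 57.6
2 -1.7 1.2 56.8
3 -2.8 1.4 56.0
4 -3.9 1.3 55.3
5 -4.8 0.8 54.5
6 -5.6 0.1 53.8
7 -6.2 -0.8 53.0
8 -6.4 -1.9 52.2
9 -6.4 -2.9 51.5
10 -6.0 -3.9 50.7
11 -5.3 -4.8 49.9
12 -4.5 -5.4 49.2
13 -3.4 -5.7 48.4
14 -2.4 -5.8 47.6
15 -1.3 -5.4 46.9
16 -0.4 -4.8 46.1
17 0.2 -4.0 45.4
18 0.6 -3.0 44.6
19 0.7 -1.9 43.8
20 0.5 -0.9 43.1
21 -0.0 0.0 42.3
22 -0.8 0.8 41.5
23 -1.8 1.3 40.8
```

Call:
arm_command([
  {"travel":[0,-0.8,0.7],"roll":0,"fingers":0},
  {"travel":[0,-1.7,1.2],"roll":0,"fingers":0},
  {"travel":[0,-2.8,1.4],"roll":0,"fingers":0},
  {"travel":[0,-3.9,1.3],"roll":0,"fingers":0},
  {"travel":[0,-4.8,0.8],"roll":0,"fingers":0},
  {"travel":[0,-5.6,0.1],"roll":0,"fingers":0},
  {"travel":[0,-6.2,-0.8],"roll":0,"fingers":0},
  {"travel":[0,-6.4,-1.9],"roll":0,"fingers":0},
  {"travel":[0,-6.4,-2.9],"roll":0,"fingers":0},
  {"travel":[0,-6.0,-3.9],"roll":0,"fingers":0},
])

```text
time_s: 31.75
tcp_pos: [0.4409, 0.1783, 0.0511]
ee_rot: [[0.995, 0.094, 0.02], [0.094, -0.996, 0.004], [0.02, -0.002, -1.0]]
wrist_force: [7.1, -5.1, -8.1]
gripper_width: 0.161
```

Steps 11–16 next, relative to step 10, then slow.

Call:
arm_command([
  {"travel":[0,0.7,-0.9],"roll":0,"fingers":0},
  {"travel":[0,1.5,-1.5],"roll":0,"fingers":0},
  {"travel":[0,2.6,-1.8],"roll":0,"fingers":0},
  {"travel":[0,3.6,-1.9],"roll":0,"fingers":0},
  {"travel":[0,4.7,-1.5],"roll":0,"fingers":0},
  {"travel":[0,5.6,-0.9],"roll":0,"fingers":0},
  {"travel":[0,5.6,-0.9],"roll":0,"fingers":0},
])

```text
time_s: 32.45
tcp_pos: [0.4467, 0.1212, 0.0621]
ee_rot: [[0.995, 0.094, 0.021], [0.094, -0.996, 0.003], [0.022, -0.001, -1.0]]
wrist_force: [3.8, -8.3, 8.1]
gripper_width: 0.158
```

```bash
python3 -c "
from h import *
s=sense();p=s['tcp_pos'];v=inV(p);print(p,v,s['wrist_force'])
im,d=capture('top');P=cloud('top',d);m=sel(P,V(-.003,0),.075,.095,.11);q=P[m]
r=rect(q[:,:2]);print(r,inV(r[0]))
"
```

```text
[0.44666272 0.12116632 0.06211618] [-0.16011721 -0.02605973] [ 3.84296537 -8.34237759  8.10422718]
([0.6015, 0.1667], [111.1, 44.6], -84.2) [-0.00152312  0.00387041]
```

Call:
arm_command([
  {"travel":[0,0.3,0.4],"roll":0,"fingers":0},
  {"travel":[0,0.6,0.8],"roll":0,"fingers":0},
  {"travel":[0,0.8,1.3],"roll":0,"fingers":0},
  {"travel":[0,1.0,1.8],"roll":0,"fingers":0},
  {"travel":[0,1.1,2.3],"roll":0,"fingers":0},
  {"travel":[0,1.1,2.6],"roll":0,"fingers":0},
  {"travel":[0,1.1,2.6],"roll":0,"fingers":0},
])

```text
time_s: 33.2
tcp_pos: [0.4477, 0.11, 0.0349]
ee_rot: [[0.995, 0.094, 0.019], [0.094, -0.996, 0.002], [0.02, 0.0, -1.0]]
wrist_force: [6.2, -9.8, 0.1]
gripper_width: 0.161
```

```bash
python3 -c "
from h import *
s=sense();p=s['tcp_pos'];v=inV(p);print(p,v,s['wrist_force'])"
```

```text
[0.44766229 0.11001421 0.03485017] [-0.16023021 -0.03725597] [ 6.24606451 -9.75806016  0.13070115]
```

Call:
arm_command([
  {"travel":[0,0,0.3],"roll":0,"fingers":0},
  {"travel":[0,-0.1,0.5],"roll":0,"fingers":0},
  {"travel":[0,-0.1,0.5],"roll":0,"fingers":0},
  {"travel":[0,-0.1,0.5],"roll":0,"fingers":0},
])

```text
time_s: 33.6
tcp_pos: [0.4476, 0.1104, 0.0306]
ee_rot: [[0.995, 0.095, 0.019], [0.095, -0.996, 0.001], [0.019, 0.001, -1.0]]
wrist_force: [6.3, -11.7, 7.3]
gripper_width: 0.161
```

Call:
arm_command([
  {"travel":[0,-0.1,0.3],"roll":0,"fingers":0},
  {"travel":[0,-0.1,0.5],"roll":0,"fingers":0},
  {"travel":[0,-0.1,0.5],"roll":0,"fingers":0},
  {"travel":[0,-0.1,0.5],"roll":0,"fingers":0},
])

```text
time_s: 34.0
tcp_pos: [0.4476, 0.1113, 0.0264]
ee_rot: [[0.995, 0.095, 0.019], [0.095, -0.995, 0.0], [0.019, 0.001, -1.0]]
wrist_force: [3.0, -13.7, 15.2]
gripper_width: 0.161
```

Call:
arm_command([
  {"travel":[0,0,0],"roll":0,"fingers":0},
  {"travel":[0,0,0],"roll":0,"fingers":60},
  {"travel":[0,0,0],"roll":0,"fingers":60},
  {"travel":[0,0,0],"roll":0,"fingers":60},
  {"travel":[0,0,0],"roll":0,"fingers":60},
  {"travel":[0,0,-3],"roll":0,"fingers":100},
  {"travel":[0,0,-7],"roll":0,"fingers":100},
  {"travel":[0,0,-12],"roll":0,"fingers":100},
  {"travel":[0,0,-17],"roll":0,"fingers":100},
  {"travel":[0,4,-20],"roll":0,"fingers":100},
])

```text
time_s: 35.0
tcp_pos: [0.4485, 0.076, 0.2284]
ee_rot: [[0.995, 0.1, 0.025], [0.1, -0.995, 0.007], [0.026, -0.005, -1.0]]
wrist_force: [1.7, 0.1, -0.2]
gripper_width: 0.897
```

```bash
cat > m.py <<'E'
from v import *
def look(tag):
  for n in ['top','side']:
    im,d=capture(n); np.savez(tag+n+'.npz',im=im,d=d); P=cloud(n,d)
    for nm,c,r,a,b in [('blocktop',V(0,0.003),.075,.097,.11),('pins',V(0,.003),.06,.115,.15),('s1',(.622,-.188),.075,.004,.02),('s2',(.474,-.429),.075,.004,.02),('cov',(.616,-.3385),.075,.005,.02),('bar',(.616,-.3385),.06,.025,.05)]:
        m=sel(P,c,r,a,b) if nm!='pins' else (np.hypot(P[...,0]-c[0],P[...,1]-c[1])<r)&(P[...,2]>a)&(P[...,2]<b)
        k,l=cv2.connectedComponents(m.astype(np.uint8))
        for i in range(1,k):
            q=P[l==i]
            if len(q)>(6 if nm=='pins' else 30):
                R=rect(q[:,:2]); print(n,nm,len(q),R,'V',inV(R[0]).round(4) if nm[0] in 'bp' and nm!='bar' else '','z',np.percentile(q[:,2],[50,95]).round(4), np.round(q[q[:,2]>np.percentile(q[:,2],80)].mean(0),4) if nm=='pins' else '')
E
python3 -c "
from m import *; look('a'); vise(); s=sense(); print(s['tcp_pos'],s['time_s'])"
```

```text
top blocktop 1359 ([0.6036, 0.1665], [110.2, 44.5], -84.2) V [0.0005 0.0035] z [0.1035 0.1059] 
top pins 52 ([0.6071, 0.1323], [9.3, 8.5], 4.3) V [ 0.0006 -0.0309] z [0.1377 0.1447] [0.6063 0.1322 0.144 ]
top pins 54 ([0.6001, 0.1991], [8.8, 8.0], 15.4) V [0.0003 0.0362] z [0.1357 0.1444] [0.5996 0.1998 0.1435]
top s1 1119 ([0.6228, -0.1877], [99.3, 48.7], 0.6) V  z [0.0075 0.0101] 
top s2 1198 ([0.4745, -0.4286], [99.5, 51.7], 6.0) V  z [0.0074 0.0101] 
top cov 1017 ([0.6162, -0.3383], [100.8, 50.5], -8.6) V  z [0.0104 0.0133] 
top bar 160 ([0.6159, -0.338], [36.1, 16.0], -8.0) V  z [0.0342 0.0369] 
side blocktop 1174 ([0.6036, 0.1664], [111.2, 44.2], -84.3) V [0.0005 0.0034] z [0.1036 0.1059] 
side pins 56 ([0.6068, 0.1333], [9.2, 9.0], 5.4) V [ 0.0004 -0.0299] z [0.1331 0.1438] [0.6061 0.1333 0.1434]
side pins 57 ([0.5994, 0.2014], [9.4, 7.0], 37.3) V [-0.0002  0.0386] z [0.1346 0.1442] [0.6001 0.201  0.1437]
side s1 584 ([0.6224, -0.1894], [100.3, 54.4], 1.2) V  z [0.0079 0.0106] 
side cov 422 ([0.616, -0.34], [100.8, 58.3], -11.5) V  z [0.0109 0.0147] 
side bar 81 ([0.6165, -0.3395], [36.2, 21.8], -7.4) V  z [0.0343 0.037 ] 
side knob 118 x [-0.1762 -0.1387] y [-0.0396 -0.034  -0.0305] z [0.0653 0.0699 0.0726]
side jaw tops 755 [-0.0991 -0.0991 -0.0393  0.0544]
pct [-0.0991 -0.0991] [-0.0383  0.053 ]
top knob 162 x [-0.1761 -0.1396] y [-0.0428 -0.0378 -0.0308] z [0.0659 0.0698 0.0726]
top jaw tops 817 [-0.0548 -0.0209  0.029   0.0543]
pct [-0.0388 -0.0213] [0.0296 0.0533]
[0.44647822 0.0731171  0.22434878] 35.2
```

Block clamped at gap about 44 mm, but the pads slid on the knob. I push the knob down with shut fingers to be sure it is tight.

```bash
python3 -c "
from h import *
x,y=V(-.160,-.036);go(x,y,.054,95.7)"
```

```text
travel [0.14, -3.73, 17.05] roll -0.4 j [30. 65.] t 35.2
```

Call:
arm_command([
  {"travel":[0.1,-3.7,4],"roll":-0.4,"fingers":0},
  {"travel":[0.1,-3.7,8],"roll":-0.4,"fingers":0},
  {"travel":[0.1,-3.7,11],"roll":-0.4,"fingers":0},
  {"travel":[0.1,-3.7,11],"roll":-0.4,"fingers":0},
  {"travel":[0.1,-3.7,11],"roll":-0.4,"fingers":0},
  {"travel":[0.1,-3.7,11],"roll":-0.4,"fingers":0},
  {"travel":[0.1,-3.7,11],"roll":-0.4,"fingers":0},
  {"travel":[0.1,-3.7,11],"roll":-0.4,"fingers":0},
  {"travel":[0.1,-3.7,13],"roll":-0.4,"fingers":0},
  {"travel":[0.1,-3.7,16],"roll":-0.4,"fingers":0},
])

```text
time_s: 36.2
tcp_pos: [0.4496, 0.112, 0.0661]
ee_rot: [[0.995, 0.101, 0.025], [0.101, -0.995, 0.008], [0.026, -0.005, -1.0]]
wrist_force: [-0.8, -0.5, -0.3]
gripper_width: 0.176
```

Call:
arm_command([
  {"travel":[0,0,0.3],"roll":0,"fingers":0},
  {"travel":[0,0,0.6],"roll":0,"fingers":0},
  {"travel":[0,0,0.9],"roll":0,"fingers":0},
  {"travel":[0,0,1.2],"roll":0,"fingers":0},
  {"travel":[0,0,1.2],"roll":0,"fingers":0},
])

```text
time_s: 36.7
tcp_pos: [0.448, 0.111, 0.0526]
ee_rot: [[0.995, 0.101, 0.02], [0.101, -0.995, 0.004], [0.02, -0.002, -1.0]]
wrist_force: [-0.1, -0.3, 0.6]
gripper_width: 0.004
```

Call:
arm_command([
  {"travel":[0,0,0.2],"roll":0,"fingers":0},
  {"travel":[0,0,0.4],"roll":0,"fingers":0},
  {"travel":[0,0,0.5],"roll":0,"fingers":0},
  {"travel":[0,0,0.5],"roll":0,"fingers":0},
])

```text
time_s: 37.1
tcp_pos: [0.4483, 0.1111, 0.0487]
ee_rot: [[0.995, 0.101, 0.02], [0.101, -0.995, 0.004], [0.021, -0.002, -1.0]]
wrist_force: [-2.9, -1.0, 10.4]
gripper_width: 0.008
```

Call:
arm_command([
  {"travel":[0,0,0.1],"roll":0,"fingers":0},
  {"travel":[0,0,0.2],"roll":0,"fingers":0},
  {"travel":[0,0,0.2],"roll":0,"fingers":0},
])

```text
time_s: 37.4
tcp_pos: [0.4483, 0.1111, 0.0471]
ee_rot: [[0.995, 0.102, 0.02], [0.102, -0.995, 0.004], [0.021, -0.002, -1.0]]
wrist_force: [-4.8, -0.2, 13.6]
gripper_width: 0.008
```

Call:
arm_command([
  {"travel":[0,0,0.1],"roll":0,"fingers":0},
  {"travel":[0,0,0.1],"roll":0,"fingers":0},
  {"travel":[0,0,-4],"roll":0,"fingers":80},
  {"travel":[0,0,-9],"roll":0,"fingers":80},
  {"travel":[0,0,-14],"roll":0,"fingers":80},
  {"travel":[0,4,-17],"roll":0,"fingers":80},
  {"travel":[0,8,-17],"roll":0,"fingers":80},
  {"travel":[0,12,-17],"roll":0,"fingers":80},
])

```text
time_s: 38.2
tcp_pos: [0.4572, -0.0099, 0.2167]
ee_rot: [[0.995, 0.102, 0.023], [0.102, -0.995, 0.006], [0.024, -0.003, -1.0]]
wrist_force: [-0.2, -0.7, -0.4]
gripper_width: 0.466
```

```bash
python3 -c "
from m import *; look('b'); vise(); s=sense(); print(s['tcp_pos'],s['joints'].round(1),s['time_s']); go(.6226,-.1880,.15,91)" | grep -v cov
```

```text
top blocktop 1359 ([0.6037, 0.1669], [111.2, 44.7], -84.1) V [0.0007 0.0039] z [0.1035 0.106 ] 
top pins 52 ([0.6068, 0.1326], [9.3, 8.6], 16.8) V [ 0.0004 -0.0306] z [0.1374 0.1442] [0.6066 0.1327 0.1437]
top pins 52 ([0.5992, 0.1992], [8.1, 7.2], 6.4) V [-0.0006  0.0364] z [0.1349 0.1444] [0.5995 0.2003 0.1435]
top s1 1136 ([0.6227, -0.1877], [99.1, 48.8], 0.6) V  z [0.0074 0.01  ] 
top s2 1217 ([0.4745, -0.428], [99.9, 52.2], 6.6) V  z [0.0074 0.0101] 
top bar 160 ([0.616, -0.338], [35.5, 16.2], -6.9) V  z [0.0342 0.0367] 
side blocktop 1171 ([0.6037, 0.1669], [111.3, 44.5], -84.4) V [0.0007 0.0039] z [0.1036 0.1059] 
side pins 55 ([0.6071, 0.1328], [9.2, 8.7], -13.6) V [ 0.0007 -0.0304] z [0.1339 0.1443] [0.6069 0.1327 0.143 ]
side pins 56 ([0.5993, 0.2004], [9.8, 7.8], 65.9) V [-0.0004  0.0376] z [0.135  0.1429] [0.5998 0.2006 0.1429]
side s1 590 ([0.6229, -0.188], [100.8, 54.2], 1.1) V  z [0.0079 0.0104] 
side bar 82 ([0.6167, -0.3391], [36.9, 19.4], -10.3) V  z [0.0335 0.0367] 
side knob 119 x [-0.1762 -0.1388] y [-0.0387 -0.0339 -0.0304] z [0.065  0.0705 0.074 ]
side jaw tops 751 [-0.0392 -0.0211  0.0272  0.0541]
pct [-0.0386 -0.0213] [0.028  0.0532]
top jaw tops 831 [-0.0391 -0.021   0.0289  0.054 ]
pct [-0.0388 -0.0213] [0.0294 0.0535]
[ 0.4565849  -0.00986187  0.21502861] [ 19.3   4.2 -21.7   0.2 -63.   76.2] 38.4
travel [14.64, 19.38, 6.75] roll 4.7 j [19. 76.] t 38.4
```

Call:
arm_command([
  {"travel":[4,4,0],"roll":4.7,"fingers":75},
  {"travel":[7,8,1],"roll":4.7,"fingers":75},
  {"travel":[10,12,2],"roll":4.7,"fingers":75},
  {"travel":[13,16,4],"roll":4.7,"fingers":75},
  {"travel":[14.6,19.4,7],"roll":4.7,"fingers":75},
  {"travel":[14.6,19.4,10],"roll":4.7,"fingers":75},
  {"travel":[14.6,19.4,14],"roll":4.7,"fingers":75},
  {"travel":[14.6,19.4,17],"roll":4.7,"fingers":75},
  {"travel":[14.6,19.4,17],"roll":4.7,"fingers":75},
])

```text
time_s: 39.3
tcp_pos: [0.6212, -0.185, 0.0417]
ee_rot: [[1.0, 0.019, 0.008], [0.019, -1.0, 0.006], [0.008, -0.006, -1.0]]
wrist_force: [-0.2, 0.3, -0.1]
gripper_width: 0.752
```

```bash
python3 -c "
from h import *
go(.6226,-.188,-.015,91);s=sense();print(s['tcp_pos'],s['ee_rot'].round(3),s['joints'].round())"
```

```text
travel [0.09, 0.34, 5.67] roll 0.1 j [-2. 94.] t 39.3
[ 0.62116645 -0.18495679  0.04168114] [[ 1.     0.019  0.008]
 [ 0.019 -1.     0.006]
 [ 0.008 -0.006 -1.   ]] [ -2.  32.  -7.  -0. -50.  94.]
```

Call:
arm_command([
  {"travel":[0.1,0.3,2.5],"roll":0,"fingers":75},
  {"travel":[0.1,0.3,4],"roll":0,"fingers":75},
  {"travel":[0.1,0.3,5],"roll":0,"fingers":75},
  {"travel":[0.1,0.3,5.3],"roll":0,"fingers":75},
  {"travel":[0.1,0.3,5.5],"roll":0,"fingers":75},
  {"travel":[0.1,0.3,5.5],"roll":0,"fingers":75},
])

```text
time_s: 39.9
tcp_pos: [0.6273, -0.1895, -0.0068]
ee_rot: [[1.0, 0.019, 0.02], [0.019, -1.0, 0.004], [0.02, -0.003, -1.0]]
wrist_force: [-0.4, 0.0, 0.4]
gripper_width: 0.751
```

Call:
arm_command([
  {"travel":[-0.4,-0.1,0.4],"roll":0,"fingers":75},
  {"travel":[-0.4,-0.1,0.7],"roll":0,"fingers":75},
  {"travel":[-0.4,-0.1,0.9],"roll":0,"fingers":75},
  {"travel":[-0.4,-0.1,0.9],"roll":0,"fingers":75},
])

```text
time_s: 40.3
tcp_pos: [0.6227, -0.1886, -0.017]
ee_rot: [[1.0, 0.019, 0.018], [0.019, -1.0, 0.004], [0.018, -0.004, -1.0]]
wrist_force: [-0.1, -0.6, -1.3]
gripper_width: 0.752
```

Call:
arm_command([
  {"travel":[0,0,0.1],"roll":0,"fingers":40},
  {"travel":[0,0,0.1],"roll":0,"fingers":0},
  {"travel":[0,0,0.1],"roll":0,"fingers":0},
  {"travel":[0,0,0.1],"roll":0,"fingers":0},
  {"travel":[0,0,0.1],"roll":0,"fingers":0},
  {"travel":[0,0,0.1],"roll":0,"fingers":0},
])

```text
time_s: 40.9
tcp_pos: [0.623, -0.1886, -0.0176]
ee_rot: [[1.0, 0.019, 0.019], [0.019, -1.0, 0.004], [0.019, -0.004, -1.0]]
wrist_force: [0.5, -0.3, -0.4]
gripper_width: 0.57
```

Call:
arm_command([
  {"travel":[0,0,-1],"roll":0,"fingers":0},
  {"travel":[0,0,-4],"roll":0,"fingers":0},
  {"travel":[0,0,-8],"roll":0,"fingers":0},
  {"travel":[0,0,-12],"roll":0,"fingers":0},
  {"travel":[0,0,-16],"roll":0,"fingers":0},
  {"travel":[0,0,-21],"roll":0,"fingers":0},
  {"travel":[0,0,-21],"roll":0,"fingers":0},
])

```text
time_s: 41.6
tcp_pos: [0.6232, -0.1907, 0.2024]
ee_rot: [[0.999, 0.02, 0.036], [0.02, -1.0, -0.0], [0.036, 0.001, -0.999]]
wrist_force: [1.8, 0.0, -0.7]
gripper_width: 0.568
```

```bash
python3 -c "
from h import *
go(.6034,.1667,.19,5.8);s=sense();print(s['tcp_pos'],s['ee_rot'].round(3),s['gripper_width'])"
```

```text
travel [-1.31, -35.78, 1.17] roll 85.3 j [-3. 94.] t 41.6
[ 0.62322231 -0.19073587  0.20243486] [[ 0.999  0.02   0.036]
 [ 0.02  -1.    -0.   ]
 [ 0.036  0.001 -0.999]] 0.5675242773023358
```

Call:
arm_command([
  {"travel":[0,-4,0],"roll":8.5,"fingers":0},
  {"travel":[0,-8,0],"roll":17,"fingers":0},
  {"travel":[0,-12,0],"roll":25.5,"fingers":0},
  {"travel":[-0.5,-16,0],"roll":34,"fingers":0},
  {"travel":[-0.5,-20,0],"roll":42.5,"fingers":0},
  {"travel":[-1,-24,0],"roll":51,"fingers":0},
  {"travel":[-1,-28,0],"roll":59.5,"fingers":0},
  {"travel":[-1.3,-32,0],"roll":68,"fingers":0},
  {"travel":[-1.3,-35.8,0],"roll":76.5,"fingers":0},
  {"travel":[-1.3,-35.8,0],"roll":85,"fingers":0},
])

```text
time_s: 42.6
tcp_pos: [0.5989, 0.1725, 0.1936]
ee_rot: [[0.105, -0.994, 0.02], [-0.994, -0.105, 0.005], [-0.003, -0.02, -1.0]]
wrist_force: [-0.3, -0.5, -1.7]
gripper_width: 0.564
```

Call:
arm_command([
  {"travel":[0,0,0],"roll":0,"fingers":0},
  {"travel":[0,0,0],"roll":0,"fingers":0},
  {"travel":[0,0,0],"roll":0,"fingers":0},
])

```text
time_s: 42.9
tcp_pos: [0.5992, 0.1674, 0.1936]
ee_rot: [[0.107, -0.994, 0.019], [-0.994, -0.107, 0.004], [-0.002, -0.019, -1.0]]
wrist_force: [0.3, -0.6, -1.3]
gripper_width: 0.565
```

```bash
cat >> m.py <<'E'
def held(zlo,zhi,c,r=.075):
  for n in ['top','side']:
    im,d=capture(n); np.savez('held'+n+'.npz',im=im,d=d); P=cloud(n,d)
    ok=(im.min(-1)>70)&(im.astype(int).max(-1)-im.min(-1)<40)
    m=(np.hypot(P[...,0]-c[0],P[...,1]-c[1])<r)&(P[...,2]>zlo)&(P[...,2]<zhi)&ok
    q=P[m]
    if len(q)>30: print(n,len(q),rect(q[:,:2]),'z',np.percentile(q[:,2],[5,50,95]).round(4))
E
python3 -c "
from m import *
s=sense();p=s['tcp_pos'];print(p,s['ee_rot'].round(3),s['gripper_width']);held(p[2]+.005,p[2]+.05,p); go(.6034,.1667,.14,5.8)
im=np.load('heldtop.npz')['im'];im2=np.load('heldside.npz')['im']
save('c7',np.hstack([cv2.resize(im[140:280,90:250],(400,350)),cv2.resize(im2[270:410,170:330],(400,350))]))"
```

```text
[0.59920649 0.16739651 0.19355407] [[ 0.107 -0.994  0.019]
 [-0.994 -0.107  0.004]
 [-0.002 -0.019 -1.   ]] 0.5653247999469971
top 1084 ([0.6005, 0.1642], [101.7, 63.7], 83.9) z [0.2149 0.2182 0.2205]
side 551 ([0.6166, 0.1856], [87.9, 34.8], -59.6) z [0.2153 0.2194 0.2214]
travel [0.12, -0.3, 5.36] roll 0.3 j [ 31. -25.] t 43.0
```

View pics/c7.png

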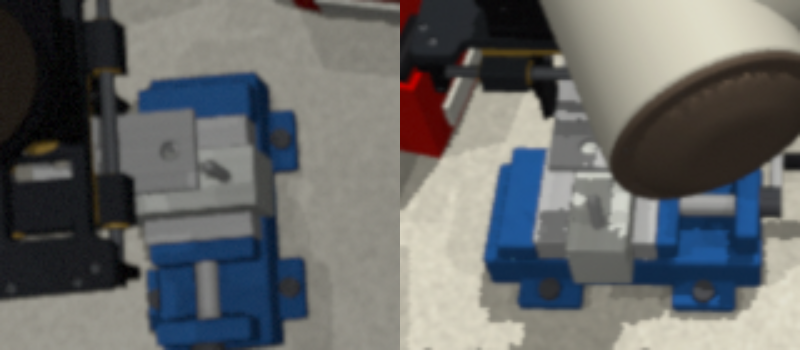

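```bash
cat >> m.py <<'E'
def hole(n,u,v,w=9):
  z=np.load('held'+n+'.npz'); g=cv2.cvtColor(z['im'],cv2.COLOR_RGB2GRAY).astype(float); P=cloud(n,z['d'])
  u,v=int(u),int(v); s=g[v-w:v+w+1,u-w:u+w+1]; med=np.median(s); wt=np.clip(med-12-s,0,None)
  yy,xx=np.mgrid[v-w:v+w+1,u-w:u+w+1]; k=(np.hypot(xx-u,yy-v)<w*.75); wt=wt*k
  uu,vv=(wt*xx).sum()/wt.sum(),(wt*yy).sum()/wt.sum()
  zt=np.nanpercentile(P[v-w:v+w+1,u-w:u+w+1,2],60)
  f,cx,cy,o,R=K(n); ray=R@np.array([(uu-cx)/f,(vv-cy)/f,1]); p=o+ray*(zt-o[2])/ray[2]
  print(n,'hole px',round(uu,1),round(vv,1),'world',p.round(4)); return p
E
python3 -c "
from m import *
p=hole('top',157,199)
s=sense();t=s['tcp_pos'];R=s['ee_rot'];print(t,'TCP->hole in tool',(R.T@(p-t)).round(4))
z=np.load('heldtop.npz');P=cloud('top',z['d']);m=(P[...,2]>.208)&(P[...,2]<.226)&(abs(P[...,0]-.6)<.06)&(P[...,1]>.17)&(P[...,1]<.24)&(z['im'].min(-1)>90)
c,_=cv2.findContours(m.astype(np.uint8),cv2.RETR_EXTERNAL,2); c=max(c,key=cv2.contourArea)[:,0]
q=P[m];print(len(q),rect(q[:,:2]),q[:,:2].min(0),q[:,:2].max(0))
"
```

```text
top hole px 156.1 199.0 world [0.6031 0.1352 0.2182]
[0.5993114  0.16736765 0.19351064] TCP->hole in tool [ 0.0324 -0.0008 -0.0248]
106 ([0.5941, 0.1917], [51.9, 25.2], -49.8) [0.58265155 0.17609227] [0.61954022 0.21645133]
```

```bash
python3 -c "
from h import *
go(.603,.1653,.133,5.8)"
```

```text
travel [0.26, -0.23, 6.06] roll 0.3 j [ 31. -25.] t 43.0
```

Call:
arm_command([
  {"travel":[0.25,-0.25,2],"roll":0.3,"fingers":0},
  {"travel":[0.25,-0.25,4],"roll":0.3,"fingers":0},
  {"travel":[0.25,-0.25,6],"roll":0.3,"fingers":0},
  {"travel":[0.25,-0.25,6],"roll":0.3,"fingers":0},
  {"travel":[0.25,-0.25,6],"roll":0.3,"fingers":0},
  {"travel":[0.25,-0.25,6],"roll":0.3,"fingers":0},
])

```text
time_s: 43.6
tcp_pos: [0.6041, 0.1664, 0.135]
ee_rot: [[0.101, -0.995, 0.022], [-0.995, -0.101, 0.005], [-0.003, -0.022, -1.0]]
wrist_force: [-0.5, -0.5, -1.9]
gripper_width: 0.57
```

```bash
python3 -c "
from m import *
s=sense();p=s['tcp_pos'];held(p[2]+.005,p[2]+.05,p)
u,v=proj('top',[.6067,.1327,.16]);print(u,v);q=hole('top',u,v)
R=s['ee_rot'];print(p,R.round(3),'hole in tool',(R.T@(q-p)).round(4)); go(.603,.1653,.09,5.8)
im=np.load('heldtop.npz')['im'];im2=np.load('heldside.npz')['im']
save('c8',np.hstack([cv2.resize(im[160:260,100:214],(400,350),interpolation=2),cv2.resize(im2[310:410,190:304],(400,350),interpolation=2)]))"
```

```text
top 852 ([0.6066, 0.1644], [102.0, 53.6], 88.5) z [0.1561 0.1596 0.1621]
side 353 ([0.6208, 0.1925], [68.2, 28.5], -59.7) z [0.1574 0.161  0.1635]
169.65162241630418 204.24150470063256
top hole px 170.3 204.1 world [0.607  0.1317 0.1597]
[0.60414938 0.16638502 0.13496895] [[ 0.101 -0.995  0.022]
 [-0.995 -0.101  0.005]
 [-0.003 -0.022 -1.   ]] hole in tool [ 0.0347  0.0001 -0.0248]
travel [0.13, 0.2, 4.49] roll -0.0 j [ 30. -25.] t 43.7
```

View pics/c8.png

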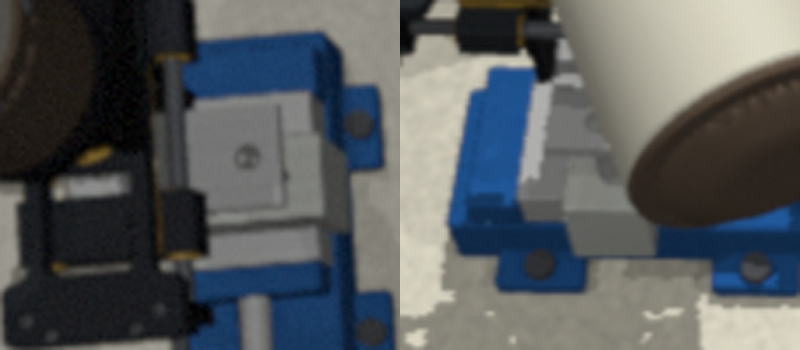

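Call:
arm_command([
  {"travel":[-0.07,0.06,0.4],"roll":0,"fingers":0},
  {"travel":[-0.07,0.08,0.8],"roll":0,"fingers":0},
  {"travel":[-0.07,0.09,1.2],"roll":0,"fingers":0},
  {"travel":[-0.07,0.1,1.6],"roll":0,"fingers":0},
  {"travel":[-0.07,0.11,2.0],"roll":0,"fingers":0},
  {"travel":[-0.07,0.11,2.0],"roll":0,"fingers":0},
])

```text
time_s: 44.3
tcp_pos: [0.604, 0.1671, 0.1135]
ee_rot: [[0.101, -0.995, 0.022], [-0.995, -0.101, 0.005], [-0.002, -0.023, -1.0]]
wrist_force: [6.8, -1.6, -0.9]
gripper_width: 0.569
```

Call:
arm_command([
  {"travel":[0,-0.06,0.4],"roll":0,"fingers":0},
  {"travel":[0,-0.05,0.8],"roll":0,"fingers":0},
  {"travel":[0,-0.04,1.2],"roll":0,"fingers":0},
  {"travel":[0,-0.03,1.6],"roll":0,"fingers":0},
  {"travel":[0,-0.02,2.0],"roll":0,"fingers":0},
  {"travel":[0,-0.01,2.3],"roll":0,"fingers":0},
  {"travel":[0,-0.01,2.3],"roll":0,"fingers":0},
])

```text
time_s: 45.0
tcp_pos: [0.604, 0.1671, 0.0903]
ee_rot: [[0.101, -0.995, 0.021], [-0.995, -0.101, 0.004], [-0.002, -0.022, -1.0]]
wrist_force: [6.0, -2.3, -1.0]
gripper_width: 0.57
```

Call:
arm_command([
  {"travel":[0,0,0.2],"roll":0,"fingers":0},
  {"travel":[0,0,0.3],"roll":0,"fingers":0},
  {"travel":[0,0,0.3],"roll":0,"fingers":75},
  {"travel":[0,0,0.3],"roll":0,"fingers":75},
  {"travel":[0,0,0.3],"roll":0,"fingers":75},
  {"travel":[0,0,-3],"roll":0,"fingers":75},
  {"travel":[0,0,-7],"roll":0,"fingers":75},
  {"travel":[0,0,-11],"roll":0,"fingers":75},
  {"travel":[0,4,-13],"roll":0,"fingers":75},
])

```text
time_s: 45.9
tcp_pos: [0.5637, 0.1637, 0.2221]
ee_rot: [[0.1, -0.995, 0.024], [-0.995, -0.1, 0.006], [-0.003, -0.024, -1.0]]
wrist_force: [-1.2, 0.3, -0.8]
gripper_width: 0.748
```

```bash
python3 -c "
from m import *
look('c'); go(.4745,-.4285,.19,96.4); print(sense()['tcp_pos'],sense()['joints'].round())"
```

```text
top blocktop 113 ([0.6086, 0.1151], [43.3, 6.4], 5.7) V [ 0.0004 -0.0482] z [0.1034 0.1078] 
top pins 50 ([0.6066, 0.1323], [9.0, 8.3], 1.7) V [ 0.0001 -0.0309] z [0.1372 0.1435] [0.6065 0.1318 0.1431]
top pins 52 ([0.5995, 0.1994], [8.6, 8.0], 6.4) V [-0.0003  0.0366] z [0.136  0.1436] [0.5998 0.1999 0.1434]
top s2 1223 ([0.4745, -0.4282], [99.8, 51.2], 6.6) V  z [0.0075 0.0102] 
top cov 1025 ([0.6158, -0.3384], [100.2, 50.9], -8.5) V  z [0.0103 0.0132] 
top bar 155 ([0.6154, -0.3382], [35.7, 16.4], -10.5) V  z [0.0341 0.0367] 
side blocktop 127 ([0.5979, 0.2179], [42.1, 6.6], 5.2) V [-0.      0.0552] z [0.1037 0.109 ] 
side pins 55 ([0.6069, 0.1327], [9.2, 8.8], 6.8) V [ 0.0005 -0.0305] z [0.1333 0.1446] [0.6059 0.1334 0.1432]
side pins 57 ([0.5994, 0.2013], [9.3, 7.8], 37.4) V [-0.0002  0.0385] z [0.1338 0.1432] [0.6001 0.2006 0.1431]
side s2 391 ([0.4743, -0.4291], [97.6, 54.7], 5.6) V  z [0.0081 0.0109] 
travel [57.97, 14.41, 2.73] roll 89.4 j [ 32. -27.] t 46.0
[0.55829269 0.16259702 0.22322286] [ 32.  16.  -5.   0. -67. -27.]
```

Call:
arm_command([
  {"travel":[5,1.2,0],"roll":-8.5,"fingers":75},
  {"travel":[10,2.4,0],"roll":-17,"fingers":75},
  {"travel":[15,3.6,0],"roll":-25.5,"fingers":75},
  {"travel":[20,5,0],"roll":-34,"fingers":75},
  {"travel":[25,6.2,0],"roll":-42.5,"fingers":75},
  {"travel":[30,7.4,0],"roll":-51,"fingers":75},
  {"travel":[35,8.7,0],"roll":-59.5,"fingers":75},
  {"travel":[40,10,0],"roll":-68,"fingers":75},
  {"travel":[45,11.2,0],"roll":-76.5,"fingers":75},
  {"travel":[50,12.4,0],"roll":-85,"fingers":75},
])

```text
time_s: 47.0
tcp_pos: [0.4946, -0.2926, 0.2153]
ee_rot: [[0.996, -0.09, 0.016], [-0.09, -0.996, 0.006], [0.016, -0.007, -1.0]]
wrist_force: [1.1, 0.1, 0.6]
gripper_width: 0.75
```

Call:
arm_command([
  {"travel":[0,0,0],"roll":0,"fingers":75},
  {"travel":[0,0,0],"roll":0,"fingers":75},
  {"travel":[0,0,0],"roll":0,"fingers":75},
])

```text
time_s: 47.3
tcp_pos: [0.4955, -0.2907, 0.2157]
ee_rot: [[0.995, -0.096, 0.017], [-0.096, -0.995, 0.005], [0.017, -0.007, -1.0]]
wrist_force: [0.6, -0.6, 0.4]
gripper_width: 0.75
```

```bash
python3 -c "
from m import *
go(.4745,-.4284,.05,96.3); print(sense()['tcp_pos'],sense()['joints'].round())
for n in ['top','side']:
    im,d=capture(n);P=cloud(n,d)
    m=(np.hypot(P[...,0]-.6034,P[...,1]-.1667)<.065)&(P[...,2]>.1067)&(P[...,2]<.116)
    q=P[cv2.morphologyEx(m.astype(np.uint8),2,np.ones((3,3)))>0];print(n,len(q),rect(q[:,:2]),np.median(q[:,2]))"
```

```text
travel [-1.05, 14.02, 16.46] roll -11.8 j [-15.  99.] t 47.3
[ 0.49552264 -0.2906622   0.21573975] [-15.  16.  -6.  -1. -67.  99.]
top 1431 ([0.6029, 0.1673], [101.0, 51.3], -84.1) 0.11062580161697222
side 1236 ([0.6031, 0.1657], [103.2, 50.4], -84.0) 0.11068648908378975
```

Call:
arm_command([
  {"travel":[-0.4,5,3],"roll":-8,"fingers":75},
  {"travel":[-0.7,10,5],"roll":-11.8,"fingers":75},
  {"travel":[-1,14,8],"roll":-11.8,"fingers":75},
  {"travel":[-1,14,12],"roll":-11.8,"fingers":75},
  {"travel":[-1,14,16.4],"roll":-11.8,"fingers":75},
  {"travel":[-1,14,16.4],"roll":-11.8,"fingers":75},
  {"travel":[-1,14,16.4],"roll":-11.8,"fingers":75},
  {"travel":[-1,14,16.4],"roll":-11.8,"fingers":75},
])

```text
time_s: 48.2
tcp_pos: [0.478, -0.4298, 0.0549]
ee_rot: [[0.993, 0.112, 0.023], [0.112, -0.994, 0.001], [0.023, 0.002, -1.0]]
wrist_force: [-0.0, 1.1, 1.1]
gripper_width: 0.753
```

```bash
python3 -c "
from m import *
go(.4745,-.4284,-.0165,96.3); print(sense()['tcp_pos'],sense()['joints'].round())"
```

```text
travel [-0.5, -0.19, 7.13] roll 0.1 j [-28. 125.] t 48.2
[ 0.47802478 -0.42979915  0.0549097 ] [-28.  31.  -8.  -1. -50. 125.]
```

Call:
arm_command([
  {"travel":[-0.5,-0.2,3],"roll":0,"fingers":75},
  {"travel":[-0.5,-0.2,5],"roll":0,"fingers":75},
  {"travel":[-0.5,-0.2,6],"roll":0,"fingers":75},
  {"travel":[-0.5,-0.2,6.6],"roll":0,"fingers":75},
  {"travel":[-0.5,-0.2,6.6],"roll":0,"fingers":75},
  {"travel":[-0.5,-0.2,6.6],"roll":0,"fingers":75},
])

```text
time_s: 48.8
tcp_pos: [0.4732, -0.4281, -0.0115]
ee_rot: [[0.994, 0.111, 0.022], [0.111, -0.994, 0.002], [0.022, 0.001, -1.0]]
wrist_force: [-1.7, 3.0, 6.5]
gripper_width: 0.751
```

Call:
arm_command([
  {"travel":[0,0,0],"roll":0,"fingers":75},
  {"travel":[0,0,0],"roll":0,"fingers":75},
])

```text
time_s: 49.0
tcp_pos: [0.4732, -0.4281, -0.0115]
ee_rot: [[0.994, 0.111, 0.022], [0.111, -0.994, 0.002], [0.022, 0.001, -1.0]]
wrist_force: [-2.0, 2.5, 6.1]
gripper_width: 0.752
```

```bash
python3 -c "
from m import *
s=sense();p=s['tcp_pos'];print(p,s['wrist_force'],s['moment'])
for n in ['top','side']:
    im,d=capture(n);P=cloud(n,d)
    m=(np.hypot(P[...,0]-.4745,P[...,1]+.4284)<.075)&(P[...,2]>.004)&(P[...,2]<.03)
    q=P[m];print(n,len(q),rect(q[:,:2]) if len(q)>3 else '')
    u,v=proj(n,[.4745,-.4284,0]).astype(int); save('d_'+n,im[v-60:v+60,u-60:u+60])
A=[cv2.resize(cv2.imread(f'pics/d_{n}.png'),(400,400)) for n in ('top','side')];cv2.imwrite('pics/c9.png',np.hstack(A))"
```

```text
[ 0.47324704 -0.42813016 -0.01154355] [-2.02456486  2.53935809  6.06037717] [ 0.54896686  0.5072411  -0.01949704]
top 2 
side 203 ([0.4775, -0.4244], [141.4, 120.8], -10.8)
```

View pics/c9.png

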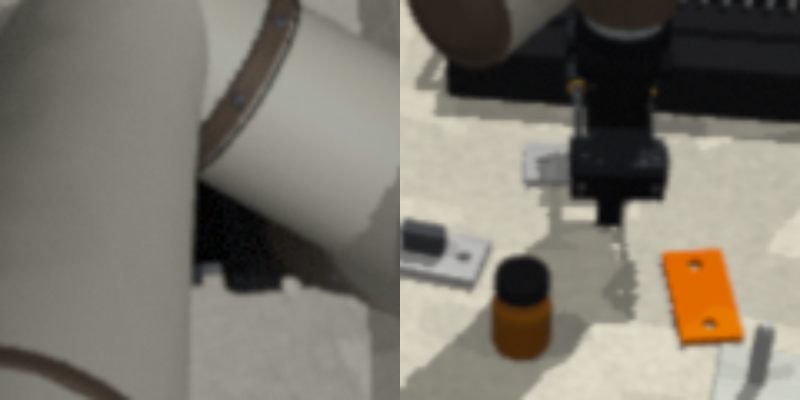

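The second spacer now lies about 3 cm further away than measured, so either it was knocked or a finger is resting on it. I lift and measure again.

Call:
arm_command([
  {"travel":[0,0,-4],"roll":0,"fingers":75},
  {"travel":[0,0,-9],"roll":0,"fingers":75},
  {"travel":[0,0,-14],"roll":0,"fingers":75},
  {"travel":[0,-5,-18],"roll":0,"fingers":75},
  {"travel":[0,-10,-18],"roll":0,"fingers":75},
  {"travel":[0,-15,-18],"roll":0,"fingers":75},
  {"travel":[0,-20,-18],"roll":0,"fingers":75},
  {"travel":[0,-20,-18],"roll":0,"fingers":75},
])

```text
time_s: 49.9
tcp_pos: [0.4461, -0.2263, 0.168]
ee_rot: [[0.993, 0.114, 0.023], [0.114, -0.993, 0.004], [0.023, -0.001, -1.0]]
wrist_force: [0.3, 0.4, 0.3]
gripper_width: 0.751
```

```bash
python3 -c "
from m import *
for n in ['top','side']:
    im,d=capture(n);P=cloud(n,d); ok=(im.astype(int).max(-1)-im.min(-1)<40)
    m=(np.hypot(P[...,0]-.4745,P[...,1]+.445)<.12)&(P[...,2]>.004)&(P[...,2]<.012)&ok
    m=cv2.morphologyEx(m.astype(np.uint8),2,np.ones((3,3)));k,l=cv2.connectedComponents(m)
    for i in range(1,k):
        q=P[l==i]
        if len(q)>80: print(n,len(q),rect(q[:,:2]),np.median(q[:,2]))
    for r in search_frame(n,'spacer2')+search_frame(n,'cover'): print(n,round(r['p'],2),np.round(r['position'],3))
"
```

```text
top 1048 ([0.4961, -0.4684], [99.7, 51.5], 6.2) 0.00737755887354663
top 0.76 [0.602 0.162 0.112]
top 0.61 [ 0.501 -0.475  0.004]
top 0.8 [ 0.613 -0.335  0.011]
top 0.74 [ 0.503 -0.468  0.004]
side 231 ([0.5163, -0.4669], [58.6, 55.5], 8.9) 0.008266509281434908
side 0.98 [ 0.388 -0.317  0.009]
side 0.8 [ 0.517 -0.463  0.008]
side 0.73 [0.598 0.17  0.113]
side 0.59 [ 0.617 -0.331  0.011]
```

```bash
python3 -c "
from h import *
go(.496,-.4685,.05,96.3)"
```

```text
travel [2.07, 24.2, 11.62] roll -0.1 j [ -9. 106.] t 50.2
```

Call:
arm_command([
  {"travel":[0.5,5,0],"roll":0,"fingers":75},
  {"travel":[1,10,0],"roll":0,"fingers":75},
  {"travel":[1.5,15,2],"roll":0,"fingers":75},
  {"travel":[2,20,4],"roll":0,"fingers":75},
  {"travel":[2,24.2,6],"roll":0,"fingers":75},
  {"travel":[2,24.2,9],"roll":0,"fingers":75},
  {"travel":[2,24.2,11.6],"roll":0,"fingers":75},
  {"travel":[2,24.2,11.6],"roll":0,"fingers":75},
  {"travel":[2,24.2,11.6],"roll":0,"fingers":75},
])

```text
time_s: 51.1
tcp_pos: [0.4945, -0.4687, 0.0494]
ee_rot: [[0.994, 0.109, 0.018], [0.109, -0.994, 0.004], [0.018, -0.002, -1.0]]
wrist_force: [-0.3, 0.6, 0.6]
gripper_width: 0.748
```

```bash
python3 -c "
from m import *
go(.496,-.4685,-.0165,96.3); print(sense()['tcp_pos'],sense()['joints'].round())"
```

```text
travel [0.03, 0.01, 6.59] roll -0.0 j [-30. 127.] t 51.1
[ 0.49447934 -0.46871697  0.04941092] [-30.  35.  -2.  -1. -53. 127.]
```

Call:
arm_command([
  {"travel":[0,0,3],"roll":0,"fingers":75},
  {"travel":[0,0,5],"roll":0,"fingers":75},
  {"travel":[0,0,6],"roll":0,"fingers":75},
  {"travel":[0,0,6.5],"roll":0,"fingers":75},
  {"travel":[0,0,6.5],"roll":0,"fingers":75},
  {"travel":[0,0,6.5],"roll":0,"fingers":75},
])

```text
time_s: 51.7
tcp_pos: [0.4972, -0.4678, -0.0135]
ee_rot: [[0.994, 0.11, 0.021], [0.11, -0.994, 0.002], [0.021, 0.0, -1.0]]
wrist_force: [0.1, 0.2, 0.2]
gripper_width: 0.749
```

Call:
arm_command([
  {"travel":[-0.1,0,0.2],"roll":0,"fingers":75},
  {"travel":[-0.1,0,0.35],"roll":0,"fingers":40},
  {"travel":[-0.1,0,0.35],"roll":0,"fingers":0},
  {"travel":[-0.1,0,0.35],"roll":0,"fingers":0},
  {"travel":[-0.1,0,0.35],"roll":0,"fingers":0},
  {"travel":[-0.1,0,0.35],"roll":0,"fingers":0},
  {"travel":[-0.1,0,0.35],"roll":0,"fingers":0},
])

```text
time_s: 52.4
tcp_pos: [0.4956, -0.4677, -0.0183]
ee_rot: [[0.994, 0.11, 0.02], [0.11, -0.994, 0.003], [0.02, -0.001, -1.0]]
wrist_force: [-0.1, -1.9, 1.4]
gripper_width: 0.568
```

Call:
arm_command([
  {"travel":[0,0,-1],"roll":0,"fingers":0},
  {"travel":[0,0,-4],"roll":0,"fingers":0},
  {"travel":[0,0,-8],"roll":0,"fingers":0},
  {"travel":[0,0,-12],"roll":0,"fingers":0},
  {"travel":[0,0,-16],"roll":0,"fingers":0},
  {"travel":[0,0,-21],"roll":0,"fingers":0},
  {"travel":[0,0,-21],"roll":0,"fingers":0},
])

```text
time_s: 53.1
tcp_pos: [0.4941, -0.4707, 0.201]
ee_rot: [[0.993, 0.111, 0.031], [0.111, -0.994, -0.006], [0.03, 0.01, -0.999]]
wrist_force: [0.6, -0.2, -0.2]
gripper_width: 0.568
```

```bash
python3 -c "
from h import *
go(.6034,.1667,.19,5.8);s=sense();print(s['tcp_pos'],s['ee_rot'].round(3),s['gripper_width'])"
```

```text
travel [17.9, -62.14, 1.05] roll -89.4 j [-30. 127.] t 53.1
[ 0.49407828 -0.47068171  0.20097033] [[ 0.993  0.111  0.031]
 [ 0.111 -0.994 -0.006]
 [ 0.03   0.01  -0.999]] 0.5680330610283808
```

Call:
arm_command([
  {"travel":[1.4,-4.8,0],"roll":8.5,"fingers":0},
  {"travel":[2.8,-9.6,0],"roll":17,"fingers":0},
  {"travel":[4.1,-14.3,0],"roll":25.5,"fingers":0},
  {"travel":[5.5,-19.1,0],"roll":34,"fingers":0},
  {"travel":[6.9,-23.9,0],"roll":42.5,"fingers":0},
  {"travel":[8.3,-28.7,0],"roll":51,"fingers":0},
  {"travel":[9.6,-33.5,0],"roll":59.5,"fingers":0},
  {"travel":[11,-38.2,0],"roll":68,"fingers":0},
  {"travel":[12.4,-43,0],"roll":76.5,"fingers":0},
  {"travel":[13.8,-47.8,0],"roll":85,"fingers":0},
])

```text
time_s: 54.1
tcp_pos: [0.5698, -0.0071, 0.1946]
ee_rot: [[0.276, -0.961, 0.018], [-0.961, -0.276, 0.004], [0.001, -0.019, -1.0]]
wrist_force: [1.6, -0.3, -1.3]
gripper_width: 0.564
```

```bash
python3 -c "
from h import *
go(.6034,.1667,.19,5.8);s=sense();print(s['tcp_pos'],s['gripper_width'])"
```

```text
travel [-15.77, -8.02, 0.6] roll 10.2 j [16.  0.] t 54.1
[ 0.56983711 -0.00705597  0.19461873] 0.5644281711829537
```

Call:
arm_command([
  {"travel":[-4,-2,0],"roll":8,"fingers":0},
  {"travel":[-8,-4,0],"roll":10.2,"fingers":0},
  {"travel":[-12,-6,0],"roll":10.2,"fingers":0},
  {"travel":[-15.7,-8,0],"roll":10.2,"fingers":0},
  {"travel":[-15.7,-8,0.5],"roll":10.2,"fingers":0},
  {"travel":[-15.7,-8,0.5],"roll":10.2,"fingers":0},
  {"travel":[-15.7,-8,0.5],"roll":10.2,"fingers":0},
  {"travel":[-15.7,-8,0.5],"roll":10.2,"fingers":0},
])

```text
time_s: 54.9
tcp_pos: [0.603, 0.1629, 0.1912]
ee_rot: [[0.106, -0.994, 0.019], [-0.994, -0.106, 0.004], [-0.002, -0.019, -1.0]]
wrist_force: [0.6, 0.4, 0.4]
gripper_width: 0.571
```

```bash
python3 -c "
from h import *
go(.6037,.167,.135,5.8);s=sense();print(s['tcp_pos'],s['gripper_width'])"
```

```text
travel [-0.39, -0.01, 5.62] roll 0.3 j [ 30. -24.] t 54.9
[0.60299208 0.16290889 0.1912006 ] 0.5712328955649525
```

Call:
arm_command([
  {"travel":[-0.4,0,2],"roll":0.3,"fingers":0},
  {"travel":[-0.4,0,4],"roll":0.3,"fingers":0},
  {"travel":[-0.4,0,5.6],"roll":0.3,"fingers":0},
  {"travel":[-0.4,0,5.6],"roll":0.3,"fingers":0},
  {"travel":[-0.4,0,5.6],"roll":0.3,"fingers":0},
  {"travel":[-0.4,0,5.6],"roll":0.3,"fingers":0},
])

```text
time_s: 55.5
tcp_pos: [0.6048, 0.1682, 0.1365]
ee_rot: [[0.102, -0.995, 0.022], [-0.995, -0.102, 0.005], [-0.003, -0.022, -1.0]]
wrist_force: [0.0, -0.6, -1.5]
gripper_width: 0.568
```

```bash
python3 -c "
from m import *
s=sense();p=s['tcp_pos'];held(p[2]+.005,p[2]+.05,p)
u,v=proj('top',[.6067,.1327,.16]);print(u,v);q=hole('top',u,v)
R=s['ee_rot'];print(p,R.round(3),'hole in tool',(R.T@(q-p)).round(4))"
```

```text
top 882 ([0.6079, 0.1647], [102.6, 54.4], 87.2) z [0.1586 0.1618 0.1641]
side 332 ([0.6216, 0.193], [66.5, 26.6], -59.7) z [0.1591 0.1632 0.1655]
169.65162241630418 204.24150470063256
top hole px 169.9 203.4 world [0.6077 0.1318 0.1618]
[0.60481204 0.16815857 0.13654479] [[ 0.102 -0.995  0.022]
 [-0.995 -0.102  0.005]
 [-0.003 -0.022 -1.   ]] hole in tool [ 0.0364  0.0002 -0.0254]
```

Call:
arm_command([
  {"travel":[0.02,0.03,0.4],"roll":0,"fingers":0},
  {"travel":[0.02,0.04,0.8],"roll":0,"fingers":0},
  {"travel":[0.02,0.05,1.2],"roll":0,"fingers":0},
  {"travel":[0.02,0.06,1.6],"roll":0,"fingers":0},
  {"travel":[0.02,0.07,2.1],"roll":0,"fingers":0},
  {"travel":[0.02,0.07,2.1],"roll":0,"fingers":0},
])

```text
time_s: 56.2
tcp_pos: [0.6039, 0.1682, 0.1132]
ee_rot: [[0.102, -0.995, 0.019], [-0.995, -0.102, 0.004], [-0.002, -0.019, -1.0]]
wrist_force: [2.7, 0.1, -2.2]
gripper_width: 0.568
```

Call:
arm_command([
  {"travel":[0,0,0.5],"roll":0,"fingers":0},
  {"travel":[0,0.01,1.0],"roll":0,"fingers":0},
  {"travel":[0,0.02,1.5],"roll":0,"fingers":0},
  {"travel":[0,0.02,1.8],"roll":0,"fingers":0},
  {"travel":[0,0.02,1.8],"roll":0,"fingers":0},
])

```text
time_s: 56.7
tcp_pos: [0.6039, 0.1682, 0.0954]
ee_rot: [[0.102, -0.995, 0.019], [-0.995, -0.102, 0.004], [-0.002, -0.019, -1.0]]
wrist_force: [2.1, -0.2, -3.4]
gripper_width: 0.569
```

Call:
arm_command([
  {"travel":[0,0,0.2],"roll":0,"fingers":0},
  {"travel":[0,0,0.2],"roll":0,"fingers":75},
  {"travel":[0,0,0.2],"roll":0,"fingers":75},
  {"travel":[0,0,0.2],"roll":0,"fingers":75},
  {"travel":[0,0,0.2],"roll":0,"fingers":75},
  {"travel":[0,0,-3],"roll":0,"fingers":75},
  {"travel":[0,0,-7],"roll":0,"fingers":75},
  {"travel":[0,0,-11],"roll":0,"fingers":75},
  {"travel":[3,4,-13],"roll":0,"fingers":75},
  {"travel":[7,6,-13],"roll":0,"fingers":75},
])

```text
time_s: 57.7
tcp_pos: [0.5492, 0.0929, 0.2281]
ee_rot: [[0.106, -0.994, 0.025], [-0.994, -0.106, 0.006], [-0.004, -0.026, -1.0]]
wrist_force: [0.9, -0.9, 0.2]
gripper_width: 0.75
```

```bash
python3 -c "
from m import *
go(.6159,-.3386,.15,81.5)
for n in ['top','side']:
    im,d=capture(n);P=cloud(n,d); ok=(im.astype(int).max(-1)-im.min(-1)<40)
    for c,r,a,b in [((.6034,.1667),.065,.106,.124),((.61,-.34),.14,.006,.014),((.61,-.34),.14,.027,.04)]:
        m=(np.hypot(P[...,0]-c[0],P[...,1]-c[1])<r)&(P[...,2]>a)&(P[...,2]<b)&ok
        m=cv2.morphologyEx(m.astype(np.uint8),2,np.ones((3,3)));k,l=cv2.connectedComponents(m)
        for i in range(1,k):
            q=P[l==i]
            if len(q)>40: print(n,len(q),rect(q[:,:2]),np.percentile(q[:,2],[5,50,95]).round(4))"
```

```text
travel [43.64, -1.87, 7.69] roll -75.4 j [ 26. -21.] t 57.7
top 197 ([0.6065, 0.1225], [49.4, 11.2], 5.3) [0.1088 0.117  0.1198]
top 49 ([0.592, 0.1404], [23.0, 6.7], 4.9) [0.1139 0.1172 0.1189]
top 956 ([0.6158, -0.3384], [100.3, 50.8], -8.8) [0.0077 0.0102 0.013 ]
top 155 ([0.6158, -0.338], [35.8, 15.8], -8.0) [0.0304 0.0342 0.037 ]
side 1353 ([0.603, 0.1663], [103.1, 50.5], -84.0) [0.1136 0.1175 0.1199]
```

Call:
arm_command([
  {"travel":[4.8,-0.2,0],"roll":-8.5,"fingers":45},
  {"travel":[9.6,-0.4,0],"roll":-17,"fingers":45},
  {"travel":[14.4,-0.6,0],"roll":-25.5,"fingers":45},
  {"travel":[19.2,-0.8,0],"roll":-34,"fingers":45},
  {"travel":[24,-1,0],"roll":-42.5,"fingers":45},
  {"travel":[28.8,-1.2,1],"roll":-51,"fingers":45},
  {"travel":[33.6,-1.4,2],"roll":-59.5,"fingers":45},
  {"travel":[38.4,-1.6,3],"roll":-68,"fingers":45},
  {"travel":[43.2,-1.8,5],"roll":-75.4,"fingers":45},
  {"travel":[43.6,-1.9,7],"roll":-75.4,"fingers":45},
])

```text
time_s: 58.8
tcp_pos: [0.6145, -0.3438, 0.1544]
ee_rot: [[0.988, -0.151, 0.022], [-0.151, -0.989, 0.002], [0.021, -0.005, -1.0]]
wrist_force: [0.2, 0.7, -0.1]
gripper_width: 0.451
```

Call:
arm_command([
  {"travel":[0,0,0],"roll":0,"fingers":45},
  {"travel":[0,0,0],"roll":0,"fingers":45},
  {"travel":[0,0,0],"roll":0,"fingers":45},
])

```text
time_s: 59.1
tcp_pos: [0.6144, -0.3389, 0.1556]
ee_rot: [[0.988, -0.151, 0.021], [-0.151, -0.989, 0.003], [0.02, -0.006, -1.0]]
wrist_force: [1.0, 0.3, 0.9]
gripper_width: 0.452
```

```bash
python3 -c "
from h import *
go(.6158,-.3383,.05,81.6);s=sense();print(s['tcp_pos'],s['gripper_width'])"
```

```text
travel [-0.08, -0.02, 10.56] roll -0.3 j [-16.  97.] t 59.1
[ 0.61439352 -0.33892363  0.15555099] 0.4520987945507147
```

Call:
arm_command([
  {"travel":[-0.1,0,4],"roll":-0.3,"fingers":45},
  {"travel":[-0.1,0,8],"roll":-0.3,"fingers":45},
  {"travel":[-0.1,0,11.5],"roll":-0.3,"fingers":45},
  {"travel":[-0.1,0,11.5],"roll":-0.3,"fingers":45},
  {"travel":[-0.1,0,11.5],"roll":-0.3,"fingers":45},
  {"travel":[-0.1,0,11.5],"roll":-0.3,"fingers":45},
])

```text
time_s: 59.7
tcp_pos: [0.6172, -0.3393, 0.0429]
ee_rot: [[0.989, -0.145, 0.025], [-0.145, -0.989, 0.001], [0.024, -0.005, -1.0]]
wrist_force: [1.1, -0.1, 0.6]
gripper_width: 0.448
```

```bash
python3 -c "
from m import *
go(.6158,-.3383,-.006,81.6);s=sense();print(s['tcp_pos'],s['gripper_width'])
im,d=capture('side');P=cloud('side',d);m=sel(P,(.6158,-.3383),.08,.006,.014);q=P[m];print(len(q),rect(q[:,:2]))"
```

```text
travel [-0.27, -0.05, 4.89] roll 0.1 j [-16.  98.] t 59.7
[ 0.6172242  -0.33929171  0.04291262] 0.44789416064432713
319 ([0.6166, -0.3357], [99.6, 56.3], -2.4)
```

Cover is still in place. I descend and grip the bar.

Call:
arm_command([
  {"travel":[-0.25,-0.05,2],"roll":0.1,"fingers":45},
  {"travel":[-0.25,-0.05,3.5],"roll":0.1,"fingers":45},
  {"travel":[-0.25,-0.05,4.5],"roll":0.1,"fingers":45},
  {"travel":[-0.25,-0.05,4.8],"roll":0.1,"fingers":45},
  {"travel":[-0.25,-0.05,4.8],"roll":0.1,"fingers":45},
  {"travel":[-0.25,-0.05,4.8],"roll":0.1,"fingers":45},
])

```text
time_s: 60.35
tcp_pos: [0.6136, -0.338, -0.0083]
ee_rot: [[0.989, -0.148, 0.019], [-0.148, -0.989, 0.004], [0.019, -0.006, -1.0]]
wrist_force: [-1.0, 0.9, 2.1]
gripper_width: 0.449
```

Call:
arm_command([
  {"travel":[0.2,0,-0.1],"roll":0,"fingers":45},
  {"travel":[0.2,0,-0.1],"roll":0,"fingers":0},
  {"travel":[0.2,0,-0.1],"roll":0,"fingers":0},
  {"travel":[0.2,0,-0.1],"roll":0,"fingers":0},
  {"travel":[0.2,0,-0.1],"roll":0,"fingers":0},
  {"travel":[0.2,0,-0.1],"roll":0,"fingers":0},
  {"travel":[0.2,0,-0.1],"roll":0,"fingers":0},
  {"travel":[0.2,0,-0.1],"roll":0,"fingers":0},
])

```text
time_s: 61.15
tcp_pos: [0.6152, -0.3384, -0.008]
ee_rot: [[0.989, -0.148, 0.019], [-0.148, -0.989, 0.004], [0.018, -0.007, -1.0]]
wrist_force: [1.2, -1.2, -1.6]
gripper_width: 0.176
```

Call:
arm_command([
  {"travel":[0,0,-1],"roll":0,"fingers":0},
  {"travel":[0,0,-4],"roll":0,"fingers":0},
  {"travel":[0,0,-8],"roll":0,"fingers":0},
  {"travel":[0,0,-12],"roll":0,"fingers":0},
  {"travel":[0,0,-16],"roll":0,"fingers":0},
  {"travel":[0,0,-20],"roll":0,"fingers":0},
  {"travel":[0,0,-20],"roll":0,"fingers":0},
])

```text
time_s: 61.85
tcp_pos: [0.6146, -0.3407, 0.201]
ee_rot: [[0.989, -0.147, 0.032], [-0.147, -0.989, -0.002], [0.032, -0.002, -0.999]]
wrist_force: [0.8, -0.5, -1.0]
gripper_width: 0.183
```

```bash
python3 -c "
from h import *
go(.6034,.1667,.19,5.8);s=sense();print(s['tcp_pos'],s['gripper_width'])"
```

```text
travel [-8.62, -50.02, 0.95] roll 75.7 j [-16.  98.] t 61.9
[ 0.61456447 -0.34068373  0.20103669] 0.18252181519819966
```

Call:
arm_command([
  {"travel":[-0.8,-4.8,0],"roll":8.5,"fingers":0},
  {"travel":[-1.6,-9.6,0],"roll":17,"fingers":0},
  {"travel":[-2.5,-14.4,0],"roll":25.5,"fingers":0},
  {"travel":[-3.3,-19.2,0],"roll":34,"fingers":0},
  {"travel":[-4.1,-24,0],"roll":42.5,"fingers":0},
  {"travel":[-5,-28.8,0],"roll":51,"fingers":0},
  {"travel":[-5.8,-33.6,0],"roll":59.5,"fingers":0},
  {"travel":[-6.6,-38.4,0],"roll":68,"fingers":0},
  {"travel":[-7.4,-43.2,0],"roll":75.7,"fingers":0},
  {"travel":[-8.6,-48,0],"roll":75.7,"fingers":0},
])

```text
time_s: 62.85
tcp_pos: [0.5977, 0.1383, 0.1934]
ee_rot: [[0.097, -0.995, 0.018], [-0.995, -0.097, 0.004], [-0.002, -0.018, -1.0]]
wrist_force: [0.8, 0.3, -2.6]
gripper_width: 0.184
```

Call:
arm_command([
  {"travel":[0,0,0],"roll":0,"fingers":0},
  {"travel":[0,0,0],"roll":0,"fingers":0},
  {"travel":[0,0,0],"roll":0,"fingers":0},
])

```text
time_s: 63.15
tcp_pos: [0.5981, 0.1359, 0.1934]
ee_rot: [[0.1, -0.995, 0.018], [-0.995, -0.1, 0.004], [-0.002, -0.018, -1.0]]
wrist_force: [-0.5, -0.5, -2.1]
gripper_width: 0.179
```

```bash
python3 -c "
from h import *
go(.604,.168,.145,5.8);s=sense();print(s['tcp_pos'],s['gripper_width'])"
```

```text
travel [-3.13, -0.82, 4.86] roll -0.1 j [ 28. -22.] t 63.1
[0.59808204 0.13585321 0.19338378] 0.17949564170260696
```

Call:
arm_command([
  {"travel":[-3.1,-0.8,0],"roll":0,"fingers":0},
  {"travel":[-3.1,-0.8,1],"roll":0,"fingers":0},
  {"travel":[-3.1,-0.8,3],"roll":0,"fingers":0},
  {"travel":[-3.1,-0.8,4.6],"roll":0,"fingers":0},
  {"travel":[-3.1,-0.8,4.6],"roll":0,"fingers":0},
  {"travel":[-3.1,-0.8,4.6],"roll":0,"fingers":0},
])

```text
time_s: 63.75
tcp_pos: [0.6046, 0.167, 0.148]
ee_rot: [[0.099, -0.995, 0.019], [-0.995, -0.099, 0.003], [-0.001, -0.019, -1.0]]
wrist_force: [1.1, -0.4, -1.8]
gripper_width: 0.181
```

```bash
python3 -c "
from m import *
s=sense();p=s['tcp_pos'];held(p[2]+.005,p[2]+.04,p)
u,v=proj('top',[.6067,.1327,.165]);print(u,v);q=hole('top',u,v)
R=s['ee_rot'];print(p,R.round(3),'hole in tool',(R.T@(q-p)).round(4))
im=np.load('heldtop.npz')['im'];im2=np.load('heldside.npz')['im']
save('c10',np.hstack([cv2.resize(im[160:260,100:214],(400,350),interpolation=2),cv2.resize(im2[300:400,190:304],(400,350),interpolation=2)]))"
```

```text
top 735 ([0.606, 0.1396], [51.0, 49.1], 5.7) z [0.1599 0.1657 0.1683]
side 315 ([0.6115, 0.1896], [54.2, 30.7], -83.9) z [0.1608 0.1681 0.1702]
168.70319086682466 203.6438226583731
top hole px 169.8 203.0 world [0.6075 0.1305 0.1661]
[0.60457148 0.16702197 0.14803796] [[ 0.099 -0.995  0.019]
 [-0.995 -0.099  0.003]
 [-0.001 -0.019 -1.   ]] hole in tool [ 0.0366  0.0004 -0.0181]
```

View pics/c10.png

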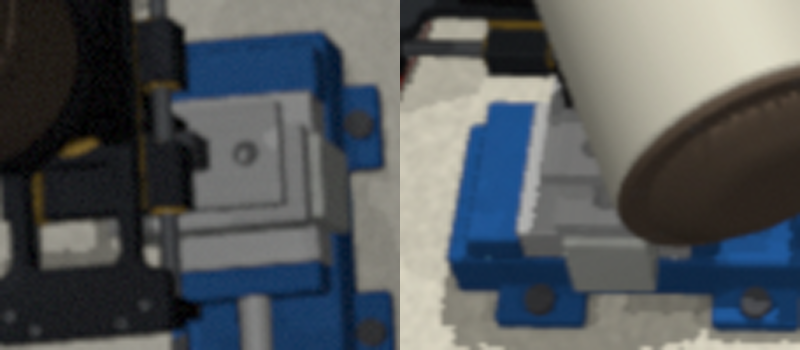

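Call:
arm_command([
  {"travel":[-0.15,0.06,0.2],"roll":0,"fingers":0},
  {"travel":[-0.15,0.06,0.5],"roll":0,"fingers":0},
  {"travel":[-0.15,0.07,0.9],"roll":0,"fingers":0},
  {"travel":[-0.15,0.08,1.3],"roll":0,"fingers":0},
  {"travel":[-0.15,0.09,1.7],"roll":0,"fingers":0},
  {"travel":[-0.15,0.1,2.1],"roll":0,"fingers":0},
  {"travel":[-0.15,0.1,2.1],"roll":0,"fingers":0},
])

```text
time_s: 64.55
tcp_pos: [0.604, 0.1694, 0.1265]
ee_rot: [[0.101, -0.995, 0.019], [-0.995, -0.101, 0.003], [-0.001, -0.02, -1.0]]
wrist_force: [2.7, -2.6, -4.3]
gripper_width: 0.177
```

Call:
arm_command([
  {"travel":[0.05,0,0.4],"roll":0,"fingers":0},
  {"travel":[0.05,0,0.8],"roll":0,"fingers":0},
  {"travel":[0.05,0.01,1.2],"roll":0,"fingers":0},
  {"travel":[0.05,0.01,1.5],"roll":0,"fingers":0},
  {"travel":[0.05,0.01,1.6],"roll":0,"fingers":0},
  {"travel":[0.05,0.01,1.6],"roll":0,"fingers":0},
])

```text
time_s: 65.15
tcp_pos: [0.604, 0.1693, 0.1107]
ee_rot: [[0.101, -0.995, 0.019], [-0.995, -0.1, 0.004], [-0.002, -0.019, -1.0]]
wrist_force: [3.5, -2.8, -1.5]
gripper_width: 0.18
```

Call:
arm_command([
  {"travel":[0,0,0.15],"roll":0,"fingers":0},
  {"travel":[0,0,0.15],"roll":0,"fingers":45},
  {"travel":[0,0,0.15],"roll":0,"fingers":45},
  {"travel":[0,0,0.15],"roll":0,"fingers":45},
  {"travel":[0,0,0.15],"roll":0,"fingers":45},
  {"travel":[0,0,-3],"roll":0,"fingers":45},
  {"travel":[0,0,-7],"roll":0,"fingers":45},
  {"travel":[0,0,-11],"roll":0,"fingers":45},
  {"travel":[4,2,-12],"roll":0,"fingers":45},
  {"travel":[8,4,-12],"roll":0,"fingers":45},
])

```text
time_s: 66.15
tcp_pos: [0.5707, 0.0857, 0.2326]
ee_rot: [[0.103, -0.994, 0.024], [-0.995, -0.103, 0.006], [-0.004, -0.025, -1.0]]
wrist_force: [-0.2, -0.8, 0.1]
gripper_width: 0.449
```

Call:
arm_command([
  {"travel":[5,2,0],"roll":0,"fingers":45},
  {"travel":[10,4,0],"roll":0,"fingers":45},
  {"travel":[15,6,0],"roll":0,"fingers":45},
  {"travel":[15,6,0],"roll":0,"fingers":45},
])

```text
time_s: 66.55
tcp_pos: [0.5232, -0.0733, 0.2289]
ee_rot: [[0.096, -0.995, 0.019], [-0.995, -0.096, 0.004], [-0.002, -0.019, -1.0]]
wrist_force: [0.4, 0.0, 0.4]
gripper_width: 0.449
```

```bash
python3 -c "
from m import *
for n in ['top','side']:
    im,d=capture(n);P=cloud(n,d)
    for nm,a,b in [('stack',.106,.122),('covertop',.1235,.131),('bar',.14,.16)]:
        m=(np.hypot(P[...,0]-.6034,P[...,1]-.1667)<(.07 if nm!='bar' else .024))&(P[...,2]>a)&(P[...,2]<b)
        m=cv2.morphologyEx(m.astype(np.uint8),2,np.ones((2,2)))>0;q=P[m]
        if len(q)>20:
            A=np.c_[q[:,:2]-q[:,:2].mean(0),np.ones(len(q))];k=np.linalg.lstsq(A,q[:,2],rcond=None)[0]
            print(n,nm,len(q),rect(q[:,:2]),'z',np.median(q[:,2]).round(4),'slope',k[:2].round(3))
    for l in ['oil_bottle','mug','screwdriver']: print(l,[(round(r['p'],2),np.round(r['position'],3).tolist()) for r in search_frame(n,l)[:2]])
    save('e_'+n,im)
vise()
A=cv2.imread('pics/e_top.png')[130:330,100:300];B=cv2.imread('pics/e_side.png')[240:440,180:380];cv2.imwrite('pics/c11.png',np.hstack([cv2.resize(A,(400,400)),cv2.resize(B,(400,400))]))"
```

```text
oil_bottle [(0.8, [0.522, -0.248, 0.077])]
mug [(0.96, [0.75, -0.129, 0.042])]
screwdriver []
side stack 106 ([0.5953, 0.2145], [49.2, 18.5], 27.8) z 0.1092 slope [-0.222  2.31 ]
 ** On entry to DLASCL parameter number  4 had an illegal value
 ** On entry to DLASCL parameter number  4 had an illegal valueTraceback (most recent call last):
  File "<string>", line 9, in <module>
    A=np.c_[q[:,:2]-q[:,:2].mean(0),np.ones(len(q))];k=np.linalg.lstsq(A,q[:,2],rcond=None)[0]
                                                       ~~~~~~~~~~~~~~~^^^^^^^^^^^^^^^^^^^^^
    x, resids, rank, s = _umath_linalg.lstsq(a, b, rcond,
                         ~~~~~~~~~~~~~~~~~~~^^^^^^^^^^^^^
                                             signature=signature)
                                             ^^^^^^^^^^^^^^^^^^^^
    raise LinAlgError("SVD did not converge in Linear Least Squares")
numpy.linalg.LinAlgError: SVD did not converge in Linear Least Squares
```

Call:
arm_command([
  {"travel":[5,0,0],"roll":0,"fingers":45},
  {"travel":[10,0,0],"roll":0,"fingers":45},
  {"travel":[15,0,0],"roll":0,"fingers":45},
  {"travel":[15,0,0],"roll":0,"fingers":45},
])

```text
time_s: 67.2
tcp_pos: [0.5412, -0.2225, 0.2271]
ee_rot: [[0.097, -0.995, 0.018], [-0.995, -0.097, 0.003], [-0.001, -0.018, -1.0]]
wrist_force: [-1.1, 0.3, -0.1]
gripper_width: 0.45
```

```bash
python3 -c "
from m import *
for n in ['top','side']:
    im,d=capture(n);P=cloud(n,d)
    for nm,a,b in [('stack',.106,.122),('covertop',.1235,.131),('bar',.14,.16)]:
        m=(np.hypot(P[...,0]-.6034,P[...,1]-.1667)<(.07 if nm!='bar' else .024))&(P[...,2]>a)&(P[...,2]<b)
        q=P[m]
        if len(q)>20:
            A=np.c_[q[:,:2]-q[:,:2].mean(0),np.ones(len(q))];k=np.linalg.lstsq(A,q[:,2],rcond=None)[0]
            print(n,nm,len(q),rect(q[:,:2]),'z',np.median(q[:,2]).round(4),'slope',k[:2].round(3))
    save('e_'+n,im)
    for l in ['oil_bottle','mug','screwdriver']: print(l,[(round(r['p'],2),np.round(r['position'],3).tolist()) for r in search_frame(n,l)[:2]])
vise()
A=cv2.imread('pics/e_top.png')[130:330,100:300];B=cv2.imread('pics/e_side.png')[240:440,180:380];cv2.imwrite('pics/c11.png',np.hstack([cv2.resize(A,(400,400)),cv2.resize(B,(400,400))]))"
```

```text
top stack 113 ([0.5893, 0.1654], [99.8, 23.5], -84.7) z 0.1149 slope [ 0.023 -0.001]
top covertop 1023 ([0.603, 0.1677], [100.5, 50.7], -84.2) z 0.1275 slope [ 0.006 -0.001]
top bar 231 ([0.6028, 0.1667], [35.5, 16.8], -86.4) z 0.1511 slope [0.178 0.066]
oil_bottle [(0.57, [0.594, 0.168, 0.127])]
mug [(0.58, [0.773, -0.142, 0.087])]
screwdriver [(0.77, [0.558, -0.08, 0.022])]
side stack 162 ([0.6023, 0.1701], [101.0, 50.1], -84.5) z 0.1136 slope [ 0.005 -0.022]
side covertop 1079 ([0.6031, 0.1668], [101.8, 50.2], -84.2) z 0.1276 slope [-0.001 -0.004]
side bar 204 ([0.6031, 0.1669], [37.5, 16.1], -84.2) z 0.151 slope [ 0.143 -0.092]
oil_bottle [(0.84, [0.526, -0.237, 0.055])]
mug [(0.62, [0.599, -0.075, 0.022]), (0.56, [0.73, -0.107, 0.057])]
screwdriver [(0.69, [0.597, -0.075, 0.022])]
side knob 119 x [-0.1762 -0.1387] y [-0.0392 -0.0337 -0.0304] z [0.0656 0.0701 0.073 ]
side jaw tops 510 [-0.0992 -0.0992 -0.0383  0.0518]
pct [-0.0992 -0.0992] [-0.0361  0.0509]
top jaw tops 78 [-0.0677 -0.0677  0.038   0.0516]
pct [-0.0677 -0.0677] [0.0384 0.0506]
```

View pics/c11.png

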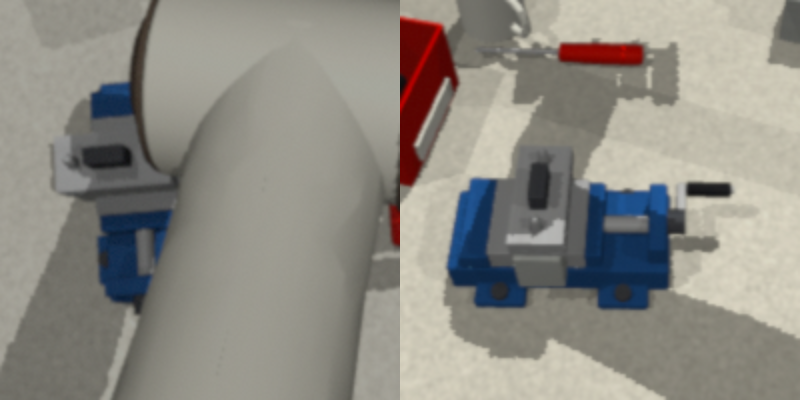

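The cover (bar up, side crop 540,185) sits flat: its top is at 127.5 mm against 127 mm expected, and its centre is within 1 mm of the block's. Bottle, mug and screwdriver are in place, so I hand in.

```bash
python3 -c "
from station import *
print(finish_job())"
```

```text
the job is handed in; nothing more can be done
None
```

The die pack is built and clamped, and the job was handed in at about 67 s of robot time. I got no verdict back.

**What I did**
- Opened the vise to a gap of about 58 mm, stood the small block on the bed and cranked the jaw shut.
- Put both grey spacers and then the cover over the pins.
- Did not move the orange look-alike plate or the larger block.

**Last checks**
- **Cover:** its top is at 127.5 mm where 127 mm is expected. It is flat to about 0.005 rad and its centre is within about 1 mm of the block's.
- **Spacers:** the top of the stack measured 110.6 mm and then 117.5 mm as each one seated, as it should.
- **Bystanders:** the side camera's last readings put the mug, bottle and screwdriver within about 1 cm of their starting positions. The networks gave several false or scattered readings along the way.

**What disagreed or went wrong**
- **Fingertips:** they sit about 2 cm above the reported TCP, where the text says 11 mm below it. That made my first crank grasps close on air until I corrected for it.
- **Tool tilt:** I ran joint 6 into its limit once, which tilted the tool by 3°. I brought that down to about 1°.
- **Second spacer:** it had moved about 4.5 cm when I came to pick it. I touched it with about 6 N before noticing, then lifted, measured it again and picked it up.
- **Clamping force:** I could not measure it at the jaws. I judged it tight because the pads slid on the knob at about 15 N and the knob did not turn when I then pushed on it with about 14 N.

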